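# Assemble the domed town-hall keepsake

## Robot

A 7-joint arm with a two-finger parallel gripper is mounted at the origin on the work surface. World frame = base frame: x ahead of the robot, y to its left, z up, the work surface at z = 0. Lengths are in m, angles in rad, forces in N, time in s.
With the tool pointing down it reaches from about 0.4 to 0.85 m from the base axis. Payload 10.4 kg.
Tool frame: the origin (TCP) lies between the finger pads; the fingertips stand 19 mm ahead of it and the grasp point (between the pads) is the TCP (manip.tips_ahead is the distance from the TCP to the fingertips, in m); z points along the fingers, y is the line along which they close (so a half turn about z gives the same grasp; the last joint's range is limited). The gripper opens to 85 mm and grips with 20 to 120 N. Pads are 22 mm wide; open, the fingers measure 114 mm over their backs; the gripper's body (76 mm by 85 mm) begins 54 mm behind the grasp point. The pads swing forward as they close: fully open they stand 13 mm farther back than shut.
Start: joints at [1.224, 0.332, -0.065, 1.46, 0.022, 1.35, -0.088], TCP at [0.199, -0.593, 0.25] pointing down, gripper open.
Joint ranges: [-2.6, 2.6], [-0.5, 2.12], [-1.47, 1.34], [0.16, 2.42], [-1.27, 4.41], [0.06, 2.06], [-2.6, 2.6]. Speed limits (rad/s): [2.22, 2.22, 2.79, 2.79, 3.14, 3.14, 3.14].

## Interface

Orientations are given as a unit quaternion [x, y, z, w].
In Python, from workcell import manip, viewer gives the robot as it stands.
- The arm moves only by the tool arm_command, never from a script. Its argument "series" is text: rows parted by semicolons, each of 5 numbers parted by spaces: the closure, from 0 (fully open) to 1 (shut), then the shift along the tool's x, y, z normalised to -1 to 1, where 1 is 0.4 m, then the turn about the tool's z normalised to -1 to 1, where 1 is 180 degrees. In form: jaw tx ty tz spin; .... A call has exactly 10 rows; each row shifts and turns the commanded pose from where the row before left it, along the tool's axes as they then stand; what a row does not reach is not made up. A row lasts 1/8 s, in which the tool goes at most 62.5 mm and 10.7 degrees, less where a joint would pass 70% of its speed; a pose out of reach is approached as far as the arm can. A call with a number of a shift or a turn outside -1 to 1 is refused whole. A call with a gripper value outside its range is refused whole. The fingers move at their own pace and stop on an object; "newtons" is the grip in N (left out, the last holds). Time passes only in rows, so rows that do not move let the fingers close, or fill a call up. It gives the time, the measured TCP pose, the force, the opening and the grip force at its end, in the units of the state.
- manip.get_obs(): the state, without advancing time (a new reading comes with each control period).
- viewer.camera(name): name is "scene" or "top" or "wrist"; returns a dict with "pixels" (384x512x3 uint8, red, green, blue), "intrinsics" (3x3 intrinsics, pixels), "extrinsics" (4x4, takes a point from world to camera coordinates). Camera axes: x right, y up, looking along -z (the intrinsics and any distortion apply to the point x, -y, -z); pixel columns grow to the right and rows downward; lengths in m; the calibration is good to about 2 mm. A picture is of the moment at which its call begins. There is no depth.
- manip.hand_in(): hands the job in; it is judged then, once.
The state is a dict: "clock": time; "joint_pos": joint angles; "joint_velocities": joint speeds; "tau": joint torques, N m; "position": TCP position; "ee_rot": TCP orientation; "ft_force": force on the tool from outside, world axes, zero at the start; "torque": the same for the moment, N m; "grip_width": opening from 0.0 (shut) to 1.0 (fully open); "grasp_force": force on a finger pad.
Only numpy, scipy, OpenCV 4.12 (cv2) and the standard library are available. Lean on these libraries where they do the work, as an engineer would, in place of code of your own. Each camera call takes 0.05 s, during which the arm holds its last target. There are 200 camera calls.

## Task

Clear the silver train car out of the square plinth's pocket and park it on its wheels in the middle of the blue felt pad, lengthwise. Then build the keepsake in the plinth: lay the green wreath flat in its round pocket with the red bow up, next stand the town hall fully home in the rectangular recess inside the wreath with its red door towards the plinth's brass stud, and last cover both with the clear dome, rim down and fully seated in the outer round pocket. Lower the hall and the dome gently, and leave the other things on the shelf and turntable where they are.

Things in the scene. Friction and masses are not known exactly. Their poses are not given: they have to be found in the camera images.
- turntable: Walnut lazy susan, disc 380 dia, top surface 40 above the granite shelf; its bearing is locked, it does not turn. Origin: centre of its underside.
- plinth: Fixed square plinth 128 x 128 x 21 with stepped pockets on one axis. Above its underside: top 21; outer round pocket 106 dia, floor at 15, for the dome rim; inner round pocket 88 dia, floor at 10, for the wreath; central recess 31.5 (x) by 39.5 (y), floor at 5, for the hall. Origin: underside centre, on the pockets' axis; z up. A brass stud marks the middle of its -x side.
- pad: Blue felt pad 110 (x, length) by 56 (y), 2 thick, fixed on the turntable. Origin: centre of its underside, z up.
- train: Silver metal train car 70 (x) by 28 (y) by 40 high; the flat 28-wide sides run from 10 to 34 above its underside. About 180 g. Origin: centre of its underside; z up, x along its length (both ends alike). At the start it stands in the plinth's inner pocket.
- hall: White ceramic town hall: body 28 (x) by 36 (y) and 40 high, a 22 x 30 roof block to 46, then a square tower 18 x 18 from 46 to 80 with a thin roof peak to 92. About 110 g. Origin: centre of its underside; z up; the red door and brass clock are on its -x face.
- hall_door (a point): The red door on the hall's -x face, 14.5 from the hall's axis and 10 above its underside.
- wreath: Green glass ring, 84 outer, 56 inner dia, 13 thick, 90 g, berries on top. On its +z face stands a red bow with brass knot: block 10 (x, radial) by 22 (y), from 13 to 37 above the underside, centred at x = 35. Origin: underside centre; z points out of the bow side. Starts leaning on its rest at 35 degrees, bow side up, bow at the upper end.
- bow_top (a point): Middle of the top of the wreath's red bow (x 35, y 0, z 37 in the wreath's frame).
- dome: Clear acrylic dome, 100 outer dia, wall 3, 100 high (97 inside), brass rim band, dark wooden cylindrical knob (22 dia, 35 long) on its closed top. About 120 g. Origin: centre of the open rim; z runs from rim to knob. Starts leaning on its rest, its axis slanted 35 degrees from upright.
- knob_top (a point): Middle of the end of the dome's knob (z 135 in the dome's frame).
- dome_rest: Fixed wooden rest for the dome: a 35 degree slanted board with two 70 long, 12 dia brass posts square to it that hold the dome from below. Footprint about 125 x 110. Origin: centre of its foot; the board's centre lies 62 above it and its face looks up and to -x.
- wreath_rest: Fixed wooden rest for the wreath: the same 35 degree board with two 9 long brass posts square to it. Footprint about 125 x 110. Origin: centre of its foot; the board's centre lies 62 above it and its face looks up and to -x.
- tree: Bystander: green toy fir tree, 34 dia, 77 high, loose on the turntable. Origin: underside centre.
- spool: Bystander: red spool, 56 dia, 40 high. Origin: underside centre.
- glue: Bystander: bottle, 44 dia, 120 high. Origin: underside centre.
- mug: Bystander: blue mug, 76 dia, 90 high. Origin: underside centre.
- chapel: Bystander: ceramic chapel 40 x 50 x 52 with blue roof. Origin: underside centre.
- jar: Bystander: lidded jar, 64 dia, 85 high. Origin: underside centre.

How it is judged:
By the outcome, as a careful person would: the job done as asked, in the order asked, and still so for the second after the job is handed in, with the robot touching nothing.
It also fails if it takes over 72 s, if anything falls off the work surface, if the arm or the gripper's body presses on something with over 40 N, if the wrist force passes 120 N, or if a joint passes its speed limit or range.

## Working session

There is one attempt and no reset: what is moved stays moved. The work goes in short steps, Python scripts to look and compute and a tool call to move; the robot and the scene stay as the last step left them, time stands still between calls to the robot, and variables do not carry over. Pictures are saved under pics/ and viewed, at most 10 in all, crops included, and the job is handed in when it is done.

Besides the shell and the picture viewer there is one more tool, called by a JSON object that holds its "api" and its "payload", one argument or row to a line. arm_command: Moves the arm, as the interface text tells. Scaled input: -1 to 1 covers 0.4 m each way for a shift and 180 degrees each way for a turn. Its arguments: {"type":"object","properties":{"series":{"type":"string"},"newtons":{"type":"number"}},"required":["series"]}

```bash
ls; mkdir -p pics; python3 - <<'E'
from workcell import manip, viewer
import cv2,numpy as np,pickle
print(manip.get_obs())
d={}
for n in("scene","top","wrist"):
    c=viewer.camera(n); d[n]=c; print(n,c["intrinsics"].tolist(),np.round(c["extrinsics"],4).tolist(),[k for k in c])
    cv2.imwrite(f"pics/{n}0.png",cv2.cvtColor(c["pixels"],cv2.COLOR_RGB2BGR))
pickle.dump(d,open("c0.pkl","wb"))
s=[cv2.resize(cv2.imread(f"pics/{n}0.png"),None,fx=1.5,fy=1.5,interpolation=cv2.INTER_CUBIC) for n in("scene","top")]
cv2.imwrite("pics/s.png",s[0]);cv2.imwrite("pics/t.png",s[1])
E
```

```text
pics
{'clock': 0.0, 'joint_pos': array([ 1.22439417,  0.33284758, -0.06469192,  1.4609684 ,  0.02161449,
        1.3498675 , -0.08854667]), 'joint_velocities': array([-3.81667487e-04, -1.06950752e-03, -7.30291730e-05,  1.30760033e-03,
        4.40796849e-04, -8.88873801e-04, -9.48838949e-04]), 'tau': array([ 1.18477997e-04, -6.25439644e+01,  4.94090316e-02, -3.91610777e+01,
        1.63959124e-02,  1.00249823e-02,  3.55108352e-05]), 'position': array([ 0.19873457, -0.59219339,  0.24951812]), 'ee_rot': array([ 9.86924766e-01,  1.61180087e-01, -1.52636852e-04, -6.80546669e-04]), 'ft_force': array([ 0.66558838,  0.95631312, -0.11754148]), 'torque': array([-0.02009278, -0.03403056, -0.03990257]), 'grasp_force': 0.0, 'grip_width': 0.9996970693987524}
scene [[374.4375170751752, 0.0, 255.6501089109703], [0.0, 374.4375170751752, 186.83459724307139], [0.0, 0.0, 1.0]] [[0.7621, 0.6473, -0.0164, -0.4506], [-0.4527, 0.5507, 0.7013, 0.1669], [0.463, -0.527, 0.7127, -1.6352], [0.0, 0.0, 0.0, 1.0]] ['pixels', 'intrinsics', 'extrinsics']
top [[489.74370489553314, 0.0, 259.74052485521287], [0.0, 489.74370489553314, 201.12097930989964], [0.0, 0.0, 1.0]] [[0.0151, -0.9997, 0.0186, -0.0266], [0.9952, 0.0168, 0.0962, -0.5639], [-0.0965, 0.0171, 0.9952, -1.8223], [0.0, 0.0, 0.0, 1.0]] ['pixels', 'intrinsics', 'extrinsics']
wrist [[269.94378489239676, 0.0, 257.7863078868163], [0.0, 269.94378489239676, 192.49509111378467], [0.0, 0.0, 1.0]] [[0.3182, -0.948, 0.0001, -0.6242], [0.912, 0.3061, -0.273, 0.0356], [0.2588, 0.087, 0.962, -0.3785], [0.0, 0.0, 0.0, 1.0]] ['pixels', 'intrinsics', 'extrinsics']
```

View pics/s.png

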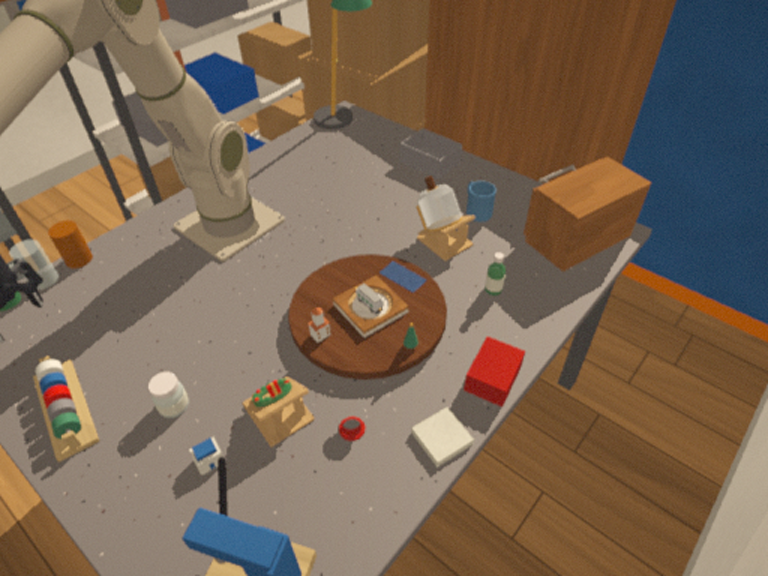

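View pics/t.png

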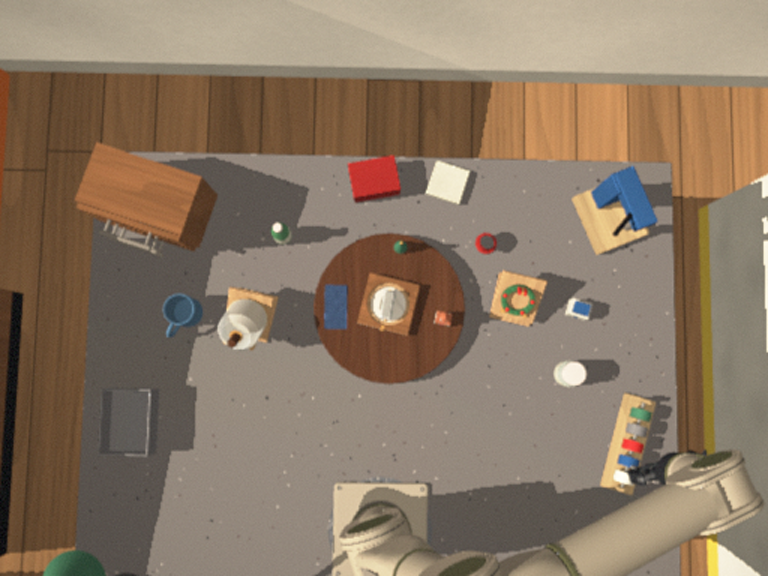

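The scene view shows the turntable with the plinth and train at about (370,305), the hall at (318,325) and the tree at (411,335). The wreath rest is at (278,405) and the dome rest at (443,225). The top view agrees: plinth (389,304), pad (335,306), hall (443,318), wreath (519,298), knob (236,339).

```bash
cat > h.py <<'E'
import numpy as np,cv2,pickle
from scipy.spatial.transform import Rotation as R
def ray(c,u,v):
    K,E=c["intrinsics"],c["extrinsics"]; Rm,t=E[:3,:3],E[:3,3]
    d=np.array([(u-K[0,2])/K[0,0],-(v-K[1,2])/K[1,1],-1.]); return -Rm.T@t, Rm.T@d
def plane(c,u,v,z):
    o,d=ray(c,u,v); return o+d*(z-o[2])/d[2]
def tri(*obs):
    A=np.zeros((3,3));b=np.zeros(3)
    for c,u,v in obs:
        o,d=ray(c,u,v);d/=np.linalg.norm(d);P=np.eye(3)-np.outer(d,d);A+=P;b+=P@o
    x=np.linalg.solve(A,b); e=[np.linalg.norm(np.cross(x-ray(c,u,v)[0],ray(c,u,v)[1]/np.linalg.norm(ray(c,u,v)[1]))) for c,u,v in obs]
    return x,np.round(e,4)
def proj(c,p):
    K,E=c["intrinsics"],c["extrinsics"]; q=(E@np.c_[np.atleast_2d(p),np.ones(len(np.atleast_2d(p)))].T)[:3].T
    return np.c_[K[0,2]+K[0,0]*q[:,0]/-q[:,2],K[1,2]-K[1,1]*q[:,1]/-q[:,2]]
def snap(n,tag):
    from workcell import viewer
    c=viewer.camera(n); pickle.dump(c,open(f"{tag}.pkl","wb")); return c
def save(c,f,box=None,s=1.5):
    im=cv2.cvtColor(c["pixels"],cv2.COLOR_RGB2BGR)
    if box: x0,y0,x1,y1=box; im=im[y0:y1,x0:x1]
    cv2.imwrite(f"pics/{f}.png",cv2.resize(im,None,fx=s,fy=s,interpolation=cv2.INTER_CUBIC))
def load(t): return pickle.load(open(f"{t}.pkl","rb"))
def st():
    from workcell import manip
    o=manip.get_obs(); print(round(o["clock"],2),np.round(o["position"],4),"yaw_x",np.round(np.degrees(np.arctan2(*R.from_quat(o["ee_rot"]).as_matrix()[[1,0],0])),2),"F",np.round(o["ft_force"],1),"w",round(o["grip_width"]*85,1),"g",round(o["grasp_force"],1)); return o
E
python3 - <<'E'
from h import *
d=pickle.load(open("c0.pkl","rb"));t=d["top"]
for n,u,v,z in[("plinth",389,304,.061),("pad",335,306,.042),("table",390,308,.04),("halltop",443,317,.12),("wreath",519,299,.075),("bow",524,291,.1),("knobtop",231,343,.17),("domeRest",252,316,.06),("tree",400,246,.08),("stud",383,329,.055),("jar",573,373,.085),("glue",280,230,.12),("mug",180,308,.09)]:
    print(n,np.round(plane(t,u/1.5,v/1.5,z),3))
print(tri((t,231/1.5,343/1.5),(d["scene"],430/1.5,182/1.5)))
o=st();M=R.from_quat(o["ee_rot"]).as_matrix();print(M.round(3))
w=d["wrist"];C=ray(w,0,0)[0];print("cam in tool",M.T@(C-o["position"]),"look",M.T@-w["extrinsics"][2,:3])
E
```

```text
plinth [ 0.555 -0.016  0.061]
pad [0.55  0.119 0.042]
table [ 0.547 -0.019  0.04 ]
halltop [ 0.521 -0.144  0.12 ]
wreath [ 0.572 -0.335  0.075]
bow [ 0.589 -0.343  0.1  ]
knobtop [0.449 0.348 0.17 ]
domeRest [0.52  0.321 0.06 ]
tree [ 0.697 -0.04   0.08 ]
stud [ 0.493 -0.002  0.055]
jar [ 0.392 -0.465  0.085]
glue [0.724 0.25  0.12 ]
mug [0.534 0.49  0.09 ]
(array([0.45215045, 0.35476957, 0.15010546]), array([0.0036, 0.0036]))
0.15 [ 0.1988 -0.5923  0.2497] yaw_x 18.55 F [ 0.7 -0.3  0.3] w 84.9 g 0.0
[[ 0.948  0.318 -0.   ]
 [ 0.318 -0.948  0.001]
 [-0.    -0.001 -1.   ]]
cam in tool [ 0.06905764 -0.00073261 -0.12417192] look [-0.27300683  0.00112357  0.96201144]
```

{"api": "arm_command", "payload": {
  "series": "0 0 0 -0.1 0.0515; 0 0 0 -0.1 0.0515; 0 0.1 -0.09 0 0; 0 0.1 -0.09 0 0; 0 0.1 -0.09 0 0; 0 0.1 -0.09 0 0; 0 0.1 -0.09 0 0; 0 0.1 -0.09 0 0; 0 0.1 -0.09 0 0; 0 0 0 0 0"
}}

```text
clock: 1.4
position: [0.4821, -0.336, 0.3299]
ee_rot: [1.0, 0.004, 0.0, -0.001]
ft_force: [-0.5, -0.3, -0.3]
grip_width: 0.999
grasp_force: 0.0
```

```bash
python3 - <<'E'
from h import *
st(); c=snap("wrist","w1"); save(c,"w1"); cs=snap("scene","s1")
E
```

```text
1.4 [ 0.4821 -0.336   0.3299] yaw_x 0.47 F [-0.5 -0.3 -0.3] w 84.9 g 0.0
```

View pics/w1.png

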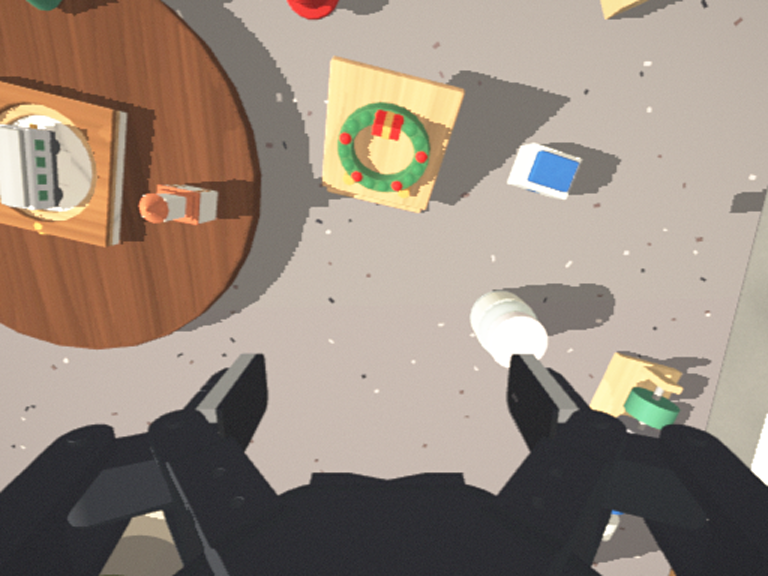

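Wrist view: wreath ring at about (384,148) with its bow at (388,125), hall (180,205), stud (39,227), train end (30,165), chapel and jar to the right.

{"api": "arm_command", "payload": {
  "series": "0 0.01 -0.14 0 0; 0 0.01 -0.14 0 0; 0 0.01 -0.14 0 0; 0 0.01 -0.14 0 0; 0 0 -0.14 0 0; 0 0 0 0 0; 0 0 0 0 0; 0 0 0 0 0; 0 0 0 0 0; 0 0 0 0 0"
}}

```text
clock: 2.75
position: [0.4947, -0.0611, 0.3302]
ee_rot: [1.0, -0.0, -0.0, -0.0]
ft_force: [-0.1, -0.9, 0.5]
grip_width: 0.999
grasp_force: 0.0
```

```bash
python3 - <<'E'
from h import *
st(); c=snap("wrist","w2"); save(c,"w2")
E
```

```text
2.75 [ 0.4947 -0.0611  0.3302] yaw_x -0.04 F [-0.1 -0.9  0.5] w 84.9 g 0.0
```

View pics/w2.png

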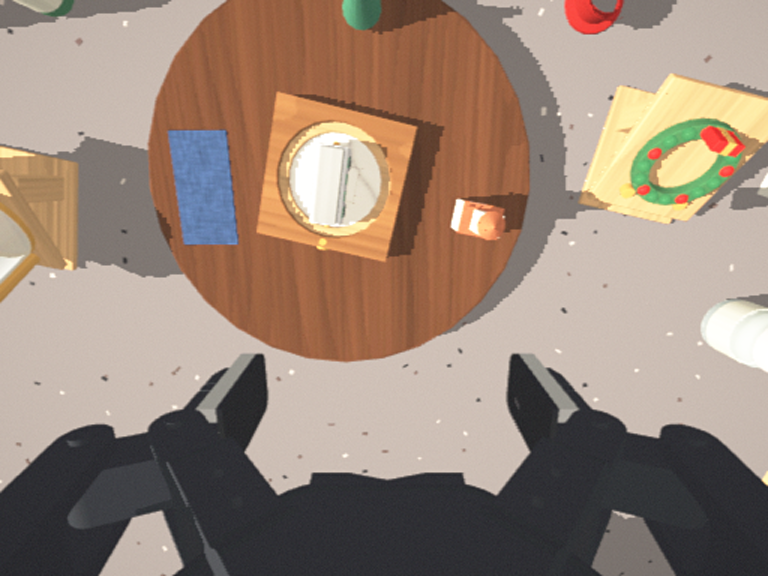

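Wrist view 2: plinth corners at about (278,93), (416,126), (386,261), (258,232), with the stud at (322,243). Pad at (203,187), train top around (335,183), hall tower at (490,222), and bow at (721,141).

```bash
python3 - <<'E'
from h import *
w1,w2,s1=load("w1"),load("w2"),load("s1")
g=cv2.cvtColor(w2["pixels"],cv2.COLOR_RGB2GRAY)
def sub(l): return cv2.cornerSubPix(g,np.float32(l).reshape(-1,1,2)/1.5,(4,4),(-1,-1),(3,50,.01)).reshape(-1,2)
for n,l,z in(("plinth",[(278,93),(416,126),(386,261),(258,232)],.061),("pad",[(168,131),(225,130),(237,244),(184,244)],.042)):
    q=sub(l);P=np.array([plane(w2,*p,z) for p in q]);e=np.roll(P,-1,0)-P
    print(n,(q*1.5).round(1).tolist(),"ctr",P.mean(0).round(4),"len",np.linalg.norm(e,axis=1).round(4),"ang",np.degrees(np.arctan2(e[:,1],e[:,0])).round(1))
# pocket outline? stud tri
print("stud",plane(w2,322/1.5,243/1.5,.05),tri((w1,39/1.5,227/1.5),(w2,322/1.5,243/1.5)))
print("bow",tri((w1,388/1.5,125/1.5),(w2,721/1.5,141/1.5)))
def mask(c,lo,hi,box):
    h=cv2.cvtColor(c["pixels"],cv2.COLOR_RGB2HSV);m=cv2.inRange(h,lo,hi);k=np.zeros_like(m);x0,y0,x1,y1=[int(a/1.5) for a in box];k[y0:y1,x0:x1]=m[y0:y1,x0:x1];return k
els=[]
for c,b in((w1,(325,90,440,205)),(w2,(615,105,755,215))):
    m=mask(c,(50,90,30),(85,255,255),b)|mask(c,(0,150,80),(8,255,255),b)
    k,_=cv2.findContours(m,0,1);k=max(k,key=cv2.contourArea);e=cv2.fitEllipse(k);els.append(e);print("ring ell*1.5",np.array(e[0])*1.5,np.array(e[1])*1.5,e[2])
print("ringctr",tri((w1,*els[0][0]),(w2,*els[1][0])))
# berries in w1/w2
print("hall tower top",tri((w1,150/1.5,208/1.5),(w2,493/1.5,223/1.5)))
p=proj(s1,[(.521,-.14,.08)])[0];print(p,"scamC",ray(s1,0,0)[0])
x,y=map(int,p);a=s1["pixels"][y-32:y+28,x-38:x+38];b=w2["pixels"][int(180/1.5):int(255/1.5),int(440/1.5):int(520/1.5)];c=w2["pixels"][50:180,165:285]
d=cv2.cvtColor(load("w1")["pixels"][115:155,85:150],cv2.COLOR_RGB2BGR)
cv=lambda i,h:cv2.resize(cv2.cvtColor(i,cv2.COLOR_RGB2BGR),(int(i.shape[1]*h/i.shape[0]),h),interpolation=cv2.INTER_CUBIC)
r1=np.hstack([cv(a,300),cv(b,300)]);r2=cv(c,300);r3=cv2.resize(d,(487,300),interpolation=cv2.INTER_CUBIC)
W=800;o=np.zeros((600,W,3),np.uint8);o[:300,:min(W,r1.shape[1])]=r1[:,:W];o[300:,:r2.shape[1]]=r2;o[300:,r2.shape[1]:r2.shape[1]+487]=r3;cv2.imwrite("pics/m.png",o);print(r1.shape,r2.shape)
E
```

```text
plinth [[276.5, 91.0], [416.6000061035156, 125.80000305175781], [385.5, 259.8999938964844], [255.5, 231.60000610351562]] ctr [ 0.558  -0.0113  0.061 ] len [0.1281 0.127  0.1292 0.1281] ang [-103.   167.1   77.4  -13.4]
pad [[168.39999389648438, 130.6999969482422], [225.1999969482422, 131.3000030517578], [236.39999389648438, 243.89999389648438], [184.0, 243.6999969482422]] ctr [0.549  0.1199 0.042 ] len [0.054  0.1081 0.0537 0.1085] ang [-90.6 179.8  89.8  -0. ]
stud [0.49688261 0.00404515 0.05      ] (array([0.49866831, 0.0024968 , 0.05962645]), array([0.0002, 0.0002]))
bow (array([ 0.58940431, -0.33555351,  0.10192342]), array([0.0001, 0.0001]))
ring ell*1.5 [382.85595703 147.39550781] [82.93484116 90.04774475] 125.12747192382812
ring ell*1.5 [685.43453979 161.11818695] [ 74.44676399 114.75948715] 65.40403747558594
ringctr (array([ 0.57429343, -0.33118191,  0.07116849]), array([0.0003, 0.0003]))
hall tower top (array([ 0.52451588, -0.14655598,  0.12632994]), array([0.001, 0.001]))
[212.53168012 213.49141666] scamC [ 1.17598639 -0.66206277  1.04089593]
(300, 698, 3) (300, 276, 3)
```

View pics/m.png

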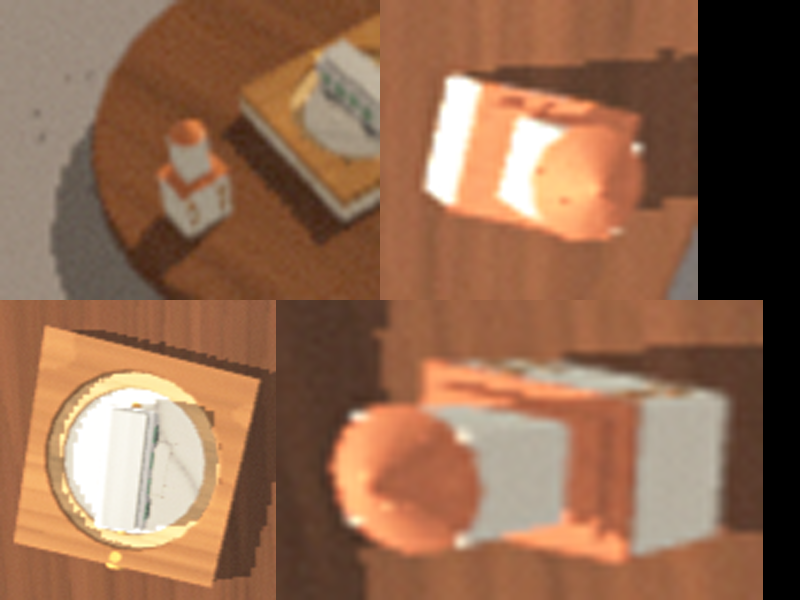

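The mosaic shows the hall with no red door on its visible +x, -y and +y faces, so the door is probably on the world -x face. The train's roof runs from crop (118,406)-(155,400) to (103,527)-(140,527).

```bash
python3 - <<'E'
from h import *
w1,w2=load("w1"),load("w2")
q=[(118,406),(155,400),(140,527),(103,527)]
P=np.array([plane(w2,u/2.308+165,(v-300)/2.308+50,.09) for u,v in q]);e=np.roll(P,-1,0)-P
print(P.round(4),P.mean(0),np.linalg.norm(e,axis=1),np.degrees(np.arctan2(e[:,1],e[:,0])))
# predicted outlines drawn on crop for candidate train & hall poses
def box(cx,cy,yaw,lx,ly,z):
    a=np.radians(yaw);R2=np.array([[np.cos(a),-np.sin(a)],[np.sin(a),np.cos(a)]])
    return np.array([[*(R2@[sx*lx/2,sy*ly/2]+[cx,cy]),z] for sx,sy in((1,1),(1,-1),(-1,-1),(-1,1))])
# hall: roof/body top corners z=.08 from crops: w2 hall crop scale=300/50, origin x293,y120 displayed offset 380
for n,(u,v) in {"TL":(445,75),"TR":(638,115),"BL":(428,190),"eaveTL":(478,80),"eaveBL":(445,207)}.items():
    px,py=(u-380)/6+int(440/1.5),v/6+120
    print(n,plane(w2,px,py,.04 if n in("TL","BL") else .08).round(4))
for n,(u,v) in {"eTR":(632,397),"eBR":(628,562),"bTR":(728,397),"bBR":(720,535),"eTL":(430,360)}.items():
    px,py=(u-276)/7.5+85,(v-300)/7.5+115
    print(n,plane(w1,px,py,.04 if n[0]=="b" else .08).round(4))
E
```

```text
[[ 0.5882 -0.0079  0.09  ]
 [ 0.5914 -0.0284  0.09  ]
 [ 0.5219 -0.0179  0.09  ]
 [ 0.5219  0.0036  0.09  ]] [ 0.55585263 -0.01266698  0.09      ] [0.02073681 0.07025713 0.02149194 0.06733193] [-81.39175462 171.34923421  89.94352841  -9.88261049]
TL [ 0.5397 -0.1302  0.04  ]
TR [ 0.5331 -0.1678  0.08  ]
BL [ 0.511  -0.1272  0.04  ]
eaveTL [ 0.5409 -0.131   0.08  ]
eaveBL [ 0.5122 -0.1248  0.08  ]
eTR [ 0.5342 -0.1658  0.08  ]
eBR [ 0.5047 -0.1616  0.08  ]
bTR [ 0.5326 -0.1668  0.04  ]
bBR [ 0.5053 -0.1623  0.04  ]
eTL [ 0.5404 -0.1304  0.08  ]
```

{"api": "arm_command", "payload": {
  "series": "0 0 0 0 0.05; 0 0.066 -0.072 0.05 0; 0 0.0665 -0.0715 0.1 0; 0 0 0 0.12 0; 0 0 0 0.12 0; 0 0 0 0.1 0; 0 0 0 0.08 0; 0 0 0 0.0475 0; 0 0 0 0 0; 0.6 0 0 0 0",
  "newtons": 40
}}

```text
clock: 4.05
position: [0.557, -0.012, 0.0846]
ee_rot: [0.997, -0.078, 0.001, -0.0]
ft_force: [-0.8, -0.1, 0.1]
grip_width: 0.815
grasp_force: 0.0
```

{"api": "arm_command", "payload": {
  "series": "1 0 0 0 0; 1 0 0 0 0; 1 0 0 0 0; 1 0 0 0 0; 1 0 0 0 0; 1 0 0 -0.05 0; 1 0 0 -0.1 0; 1 0 0 0 -0.05; 1 0 0 0 0; 1 0 0 0 0"
}}

```text
clock: 5.3
position: [0.5557, -0.0121, 0.1432]
ee_rot: [1.0, -0.002, -0.0, 0.0]
ft_force: [0.4, -1.1, -2.7]
grip_width: 0.318
grasp_force: 39.7
```

```bash
python3 - <<'E'
from h import *
st(); c=snap("wrist","w3"); s=snap("scene","s3")
w=cv2.cvtColor(c["pixels"],cv2.COLOR_RGB2BGR);p=proj(s,[(.555,-.012,.1)])[0].astype(int)
a=cv2.cvtColor(s["pixels"],cv2.COLOR_RGB2BGR)[p[1]-60:p[1]+60,p[0]-50:p[0]+50]
cv2.imwrite("pics/m3.png",np.hstack([cv2.resize(w,(512,384)),cv2.resize(a,(280,384))[:, :288]]))
E
```

```text
5.3 [ 0.5557 -0.0121  0.1432] yaw_x -0.18 F [ 0.4 -1.1 -2.7] w 27.0 g 39.7
```

View pics/m3.png

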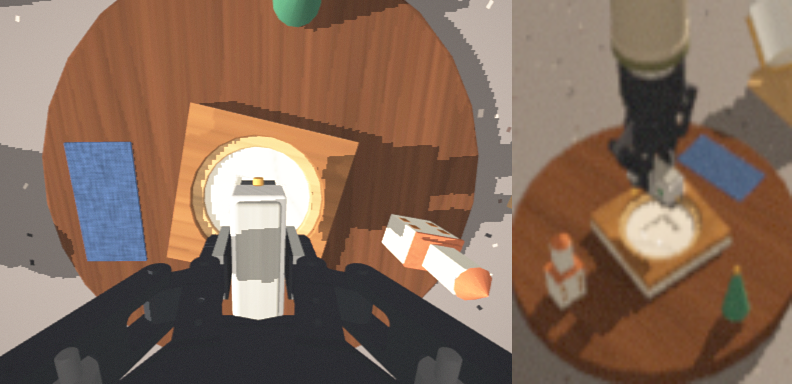

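The train hangs level and square in the jaws and the pocket is empty. In the left picture the pad is at (105,200).

{"api": "arm_command", "payload": {
  "series": "1 -0.015 -0.11 0 0; 1 0 -0.11 0 0; 1 0 -0.11 0 0; 1 0 0 0.04 0; 1 0 0 0.05 0; 1 0 0 0.034 0; 1 0 0 0.02 0; 1 0 0 0.01 0; 1 0 0 0.008 0; 1 0 0 0 0"
}}

```text
clock: 6.65
position: [0.5502, 0.1199, 0.0786]
ee_rot: [1.0, 0.0, 0.0, 0.0]
ft_force: [-0.0, -0.0, -1.2]
grip_width: 0.32
grasp_force: 39.8
```

{"api": "arm_command", "payload": {
  "series": "1 0 0 0.005 0; 0.4 0 0 0 0; 0.3 0 0 0 0; 0 0 0 0 0; 0 0 0 -0.05 0; 0 0 0 -0.12 0; 0 0 0 -0.12 0; 0 -0.08 0.1 -0.08 0; 0 -0.1 0.12 0 0; 0 -0.1 0.12 0 0"
}}

```text
clock: 7.9
position: [0.4372, -0.017, 0.2262]
ee_rot: [1.0, 0.0, 0.001, 0.0]
ft_force: [0.6, -2.0, 0.6]
grip_width: 1.001
grasp_force: 0.0
```

{"api": "arm_command", "payload": {
  "series": "0 -0.08 0.12 0 0; 0 -0.08 0.12 0 0; 0 -0.06 0.12 0 0; 0 0 0.1 0 0; 0 0 0 0 0; 0 0 0 0 0; 0 0 0 0 0; 0 0 0 0 0; 0 0 0 0 0; 0 0 0 0 0"
}}

```text
clock: 9.15
position: [0.3502, -0.2, 0.2245]
ee_rot: [1.0, 0.0, -0.0, 0.0]
ft_force: [-0.0, -0.1, -0.7]
grip_width: 1.004
grasp_force: 0.0
```

```bash
python3 - <<'E'
from h import *
st(); c=snap("wrist","w4"); t=snap("top","t4")
h=cv2.cvtColor(c["pixels"],cv2.COLOR_RGB2HSV)
m=cv2.inRange(h,(0,170,60),(6,255,255))|cv2.inRange(h,(174,170,60),(180,255,255))
n,l,s,ce=cv2.connectedComponentsWithStats(m)
for i in range(1,n):
    if s[i,4]>5: print(s[i],ce[i].round(1))
print("door -x/+x/hall proj",proj(c,[(.509,-.1435,.05),(.537,-.1485,.05),(.523,-.146,.08),(.573,-.332,.075)]).round(1))
p=proj(c,[(.523,-.146,.07)])[0].astype(int);a=c["pixels"][max(0,p[1]-35):p[1]+35,max(0,p[0]-40):p[0]+40]
q=proj(t,[(.549,.12,.08)])[0].astype(int);b=t["pixels"][q[1]-25:q[1]+25,q[0]-30:q[0]+60]
f=lambda i:cv2.cvtColor(cv2.resize(i,(int(i.shape[1]*300/i.shape[0]),300),interpolation=cv2.INTER_CUBIC),cv2.COLOR_RGB2BGR)
o=np.hstack([f(a),f(b)]);cv2.imwrite("pics/m4.png",o[:,:800]);print(o.shape)
E
```

```text
9.15 [ 0.3502 -0.2     0.2245] yaw_x 0.03 F [-0.  -0.1 -0.7] w 85.3 g 0.0
[195  17  11   8  46] [199.8  20.1]
door -x/+x/hall proj [[200.1  19.9]
 [203.7 -13.7]
 [194.9 -10.8]
 [419.  -78.8]]
(300, 1340, 3)
```

View pics/m4.png

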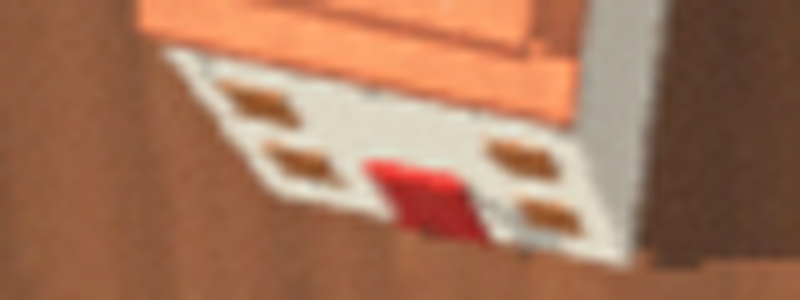

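The crop shows the red door on the hall's face towards world -x, where I predicted it, so the hall yaw is about -10° and little turning is needed. Next are closer views of the wreath.

{"api": "arm_command", "payload": {
  "series": "0 0.0875 0.084 -0.028 0; 0 0.0875 0.084 -0.028 0; 0 0.0875 0.084 -0.028 0; 0 0.0875 0.084 -0.028 0; 0 0 0 0 0; 0 0 0 0 0; 0 0 0 0 0; 0 0 0 0 0; 0 0 0 0 0; 0 0 0 0 0"
}}

```text
clock: 10.5
position: [0.49, -0.3344, 0.2695]
ee_rot: [1.0, 0.0, 0.0, 0.0]
ft_force: [-0.2, 0.1, 0.1]
grip_width: 1.002
grasp_force: 0.0
```

```bash
cat > wf.py <<'E'
from h import *
from scipy.optimize import least_squares
def masks(c,p):
    H=cv2.cvtColor(c["pixels"],cv2.COLOR_RGB2HSV)
    u=proj(c,[p])[0];r=int(90*.001/np.linalg.norm(ray(c,*u)[0]-p)*c["intrinsics"][0,0])
    roi=np.zeros(H.shape[:2],np.uint8);cv2.circle(roi,tuple(int(a) for a in u),r,255,-1)
    red=(cv2.inRange(H,(0,160,60),(6,255,255))|cv2.inRange(H,(174,160,60),(180,255,255)))&roi
    g=cv2.inRange(H,(50,90,25),(85,255,255))&roi
    g=cv2.morphologyEx(g|red,cv2.MORPH_OPEN,np.ones((2,2)))
    rb=cv2.morphologyEx(red,cv2.MORPH_CLOSE,np.ones((5,5)))
    n,l,s,ce=cv2.connectedComponentsWithStats(rb);i=1+np.argmax(s[1:,4])
    out=[]
    for m in((l==i),g>0):
        h=cv2.convexHull(np.argwhere(m)[:,::-1].astype(np.float32));M=cv2.moments(h);out.append((M["m10"]/M["m00"],M["m01"]/M["m00"],M["m00"]**.5))
    return np.array(out)
a=np.linspace(0,2*np.pi,40)
ring=np.vstack([np.c_[42*np.cos(a),42*np.sin(a),0*a+z] for z in(0,13)])/1e3
bow=np.array([(35+5*i,11*j,z) for i in(-1,1) for j in(-1,1) for z in(13,37)])/1e3
def model(c,x):
    Rm=R.from_euler("zy",[x[3],-np.radians(x[4] if len(x)>4 else 35)]).as_matrix(); out=[]
    for pts in(bow,np.vstack([ring,bow])):
        h=cv2.convexHull(proj(c,pts@Rm.T+x[:3]).astype(np.float32));M=cv2.moments(h);out.append((M["m10"]/M["m00"],M["m01"]/M["m00"],M["m00"]**.5))
    return np.array(out)
def fit(cs):
    d=[masks(c,np.array([.575,-.333,.08])) for c in cs]
    f=lambda x:np.concatenate([((model(c,x)-m)*[1,1,.4]).ravel() for c,m in zip(cs,d)])
    r=least_squares(f,[.575,-.33,.065,-.25],loss="soft_l1");return r.x,f(r.x).reshape(len(cs),2,3).round(1)
E
python3 - <<'E'
from wf import *
o=st();print(o["joint_pos"].round(2)); c=snap("wrist","w5")
for n in(("w1","w2","w5"),("w1","w5"),("w2","w5")):
    x,f=fit([load(k) for k in n]);print(n,x[:3].round(4),np.degrees(x[3]).round(1));print(f.tolist())
    Rm=R.from_euler("zy",[x[3],-np.radians(35)]).as_matrix();print("bowtop",(x[:3]+Rm@[.035,0,.037]).round(4),"bowmid",(x[:3]+Rm@[.035,0,.025]).round(4))
E
```

```text
10.5 [ 0.49   -0.3344  0.2695] yaw_x 0.01 F [-0.2  0.1  0.1] w 85.2 g 0.0
[ 0.69  0.26 -0.21  1.51  0.05  1.37 -1.09]
('w1', 'w2', 'w5') [ 0.5755 -0.3263  0.0655] -13.5
[[[5.7, 1.9, 3.4], [-4.7, -1.5, 1.5]], [[1.3, 0.6, 0.4], [-2.8, -1.3, 0.7]], [[7.0, 2.1, 4.1], [-5.3, -1.4, 1.6]]]
bowtop [ 0.5821 -0.3345  0.1153] bowmid [ 0.589  -0.3345  0.1055]
('w1', 'w5') [ 0.5758 -0.3292  0.0669] -14.4
[[[8.5, 1.6, 3.5], [-2.6, -1.8, 1.6]], [[10.5, 1.7, 4.1], [-2.8, -1.8, 1.8]]]
bowtop [ 0.5823 -0.3379  0.1166] bowmid [ 0.5892 -0.3379  0.1068]
('w2', 'w5') [ 0.5754 -0.3269  0.0643] -14.2
[[[1.2, 0.9, 0.4], [-3.0, -1.3, 0.6]], [[8.0, 2.4, 4.1], [-4.8, -1.2, 1.5]]]
bowtop [ 0.582  -0.3355  0.1141] bowmid [ 0.5888 -0.3355  0.1043]
```

```bash
python3 - <<'E'
s=open("wf.py").read()
s=s.replace('rb=cv2.morphologyEx(red,cv2.MORPH_CLOSE,np.ones((5,5)))','q=proj(c,[np.array([.587,-.336,.105])])[0];k=np.zeros_like(red);cv2.circle(k,tuple(int(a) for a in q),max(6,int(r*.22)),255,-1);rb=cv2.morphologyEx(red&k,cv2.MORPH_CLOSE,np.ones((5,5)))')
s=s.replace("(l==i)","rb>0");open("wf.py","w").write(s)
from wf import *
for n in(("w1","w2","w5"),("w2","w5")):
    x,f=fit([load(k) for k in n]);print(n,x[:3].round(4),np.degrees(x[3]).round(1));print(f.tolist())
    Rm=R.from_euler("zy",[x[3],-np.radians(35)]).as_matrix();print("bowtop",(x[:3]+Rm@[.035,0,.037]).round(4),"bowmid",(x[:3]+Rm@[.035,0,.025]).round(4))
E
```

```text
('w1', 'w2', 'w5') [ 0.5746 -0.3323  0.0638] -3.6
[[[-0.0, 0.7, 0.4], [-0.2, -0.6, 1.3]], [[-0.4, 0.0, 1.8], [0.1, -0.5, 0.4]], [[0.2, 0.8, 0.5], [0.0, -0.4, 1.4]]]
bowtop [ 0.582  -0.3345  0.1142] bowmid [ 0.5889 -0.3345  0.1043]
('w2', 'w5') [ 0.5752 -0.3288  0.0633] -14.3
[[[1.0, 0.3, 1.3], [-2.1, -1.1, 0.6]], [[3.0, 1.2, 0.6], [-3.1, -1.0, 1.4]]]
bowtop [ 0.5818 -0.3374  0.113 ] bowmid [ 0.5887 -0.3374  0.1032]
```

{"api": "arm_command", "payload": {
  "series": "0 0 0 0.01 -0.053; 0 0 0 0.01 -0.053; 0 0 0 0.01 -0.053; 0 0 0 0.01 -0.053; 0 0 0 0.01 -0.053; 0 0 0 0.01 -0.053; 0 0 0 0.01 -0.053; 0 0 0 0 -0.051; 0 0.015 0.118 0 0; 0 0 0 0 0"
}}

```text
clock: 11.8
position: [0.5395, -0.3391, 0.2402]
ee_rot: [0.787, 0.616, 0.001, -0.001]
ft_force: [-1.0, -0.3, -0.6]
grip_width: 1.004
grasp_force: 0.0
```

```bash
python3 - <<'E'
from wf import *
st(); c=snap("wrist","w6")
for n in(("w6",),("w2","w6"),("w1","w2","w5","w6")):
    x,f=fit([load(k) for k in n]);print(n,x[:3].round(4),np.degrees(x[3]).round(1));print(f.tolist())
    Rm=R.from_euler("zy",[x[3],-np.radians(35)]).as_matrix();print("bowtop",(x[:3]+Rm@[.035,0,.037]).round(4),"bowmid",(x[:3]+Rm@[.035,0,.025]).round(4))
    print(proj(c,[x[:3]+Rm@[.035,0,.025]]))
save(c,"w6",s=1.2)
E
```

```text
11.8 [ 0.5395 -0.3391  0.2402] yaw_x 76.1 F [-1.  -0.3 -0.6] w 85.4 g 0.0
('w6',) [ 0.5761 -0.3297  0.0644] -14.3
[[[0.6, 4.1, 0.9], [-0.5, -2.2, 1.3]]]
bowtop [ 0.5826 -0.3383  0.1141] bowmid [ 0.5895 -0.3383  0.1043]
[[307.32238994 176.03692818]]
('w2', 'w6') [ 0.575 -0.33   0.065] -14.3
[[[3.1, 0.4, 1.3], [-0.3, -1.0, 0.7]], [[-0.3, 4.8, 0.9], [-1.3, -1.6, 1.3]]]
bowtop [ 0.5816 -0.3387  0.1148] bowmid [ 0.5884 -0.3387  0.1049]
[[306.42798305 176.72761702]]
('w1', 'w2', 'w5', 'w6') [ 0.5753 -0.3293  0.0647] -14.3
[[[2.7, 0.8, 0.5], [-2.5, -1.3, 1.4]], [[2.4, 0.1, 1.3], [-1.0, -1.2, 0.7]], [[3.5, 0.9, 0.6], [-2.7, -1.2, 1.5]], [[-0.2, 4.0, 0.9], [-1.1, -2.3, 1.3]]]
bowtop [ 0.5819 -0.3379  0.1145] bowmid [ 0.5888 -0.3379  0.1047]
[[306.57944707 175.85820852]]
```

View pics/w6.png

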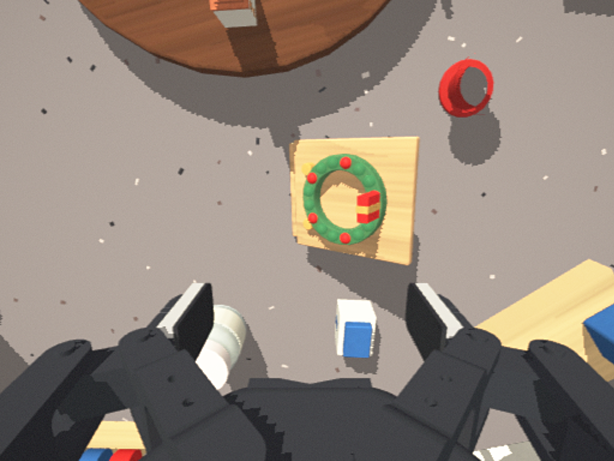

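The view shows the bow at about (368,207), between the jaws' closing directions, with the board square to the tool. That matches the first fit.

{"api": "arm_command", "payload": {
  "series": "0 0.04 0.115 0 0; 0 0 0 0.1 0; 0 0 0 0.08 0; 0 0 0 0.06 0; 0 0 0 0.04 0; 0 0 0 0.02 0; 0.3 0 0 0 0; 0.5 0 0 0 0; 0.6 0 0 0 0; 0.6 0 0 0 0",
  "newtons": 40
}}

```text
clock: 13.1
position: [0.5861, -0.3358, 0.1218]
ee_rot: [0.788, 0.615, 0.0, 0.0]
ft_force: [0.1, -0.3, -0.4]
grip_width: 0.4
grasp_force: 0.0
```

{"api": "arm_command", "payload": {
  "series": "0.7 0 0 0 0; 0.8 0 0 0 0; 1 0 0 0 0; 1 0 0 0 0; 1 0 0 0 0; 1 0 0 0 0; 1 0 0 -0.01 0; 1 0 0 -0.01 0; 1 0 0 -0.02 0; 1 0 0 0 0"
}}

```text
clock: 14.35
position: [0.5859, -0.3358, 0.138]
ee_rot: [0.788, 0.615, 0.0, 0.0]
ft_force: [-0.3, -0.4, -0.8]
grip_width: 0.099
grasp_force: 42.8
```

```bash
python3 - <<'E'
from h import *
st(); c=snap("wrist","w7"); s=snap("scene","s7")
w=cv2.cvtColor(c["pixels"],cv2.COLOR_RGB2BGR);p=proj(s,[(.588,-.3345,.1)])[0].astype(int)
a=cv2.cvtColor(s["pixels"],cv2.COLOR_RGB2BGR)[p[1]-40:p[1]+40,p[0]-40:p[0]+40]
cv2.imwrite("pics/m7.png",np.hstack([w[:, 56:456],cv2.resize(a,(384,384),interpolation=cv2.INTER_CUBIC)]))
E
```

```text
14.35 [ 0.5859 -0.3358  0.138 ] yaw_x 75.96 F [-0.3 -0.4 -0.8] w 8.4 g 42.8
```

View pics/m7.png

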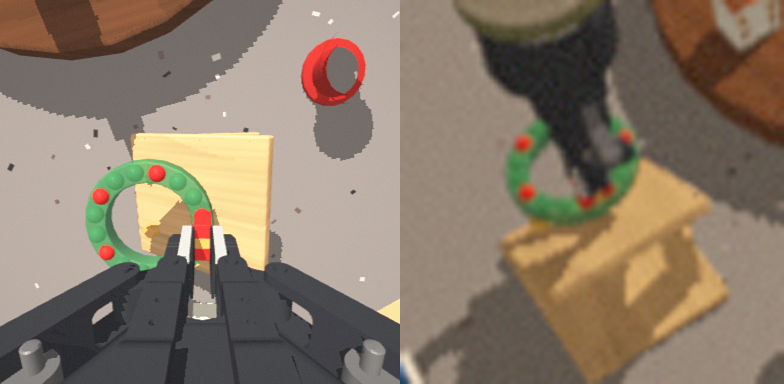

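The wreath came level in the jaws when they squeezed the bow. In the wrist view the ring centres at about (205,215) in full-image pixels, with its outer edge at (145,215). Next I fit the ring's offset from the TCP.

```bash
python3 - <<'E'
from h import *
from scipy.optimize import minimize
w,s=load("w7"),load("s7"); T=np.array([.5859,-.3358,.138]);ps=np.radians(75.96)
tx=np.array([np.cos(ps),np.sin(ps),0]);ty=np.array([np.sin(ps),-np.cos(ps),0])
a=np.linspace(0,2*np.pi,90)
def pred(c,x,k=4):
    o=T+tx*x[0]+ty*(x[1]-.035);o[2]=x[2];sh=(384*k,512*k);
    m=np.zeros(sh,np.uint8);pts=lambda r,z:proj(c,np.c_[o[0]+r*np.cos(a),o[1]+r*np.sin(a),o[2]+z+0*a])
    f=lambda q:(((q+.5)*k)).astype(np.int32)
    cv2.fillPoly(m,[cv2.convexHull(f(np.vstack([pts(.042,.013),pts(.042,0)])))],255)
    h1=np.zeros(sh,np.uint8);h2=h1.copy();cv2.fillPoly(h1,[f(pts(.028,.013))],255);cv2.fillPoly(h2,[f(pts(.028,0))],255)
    m[(h1&h2)>0]=0
    return cv2.resize(m,(512,384),interpolation=cv2.INTER_AREA)/255.
H=cv2.cvtColor(w["pixels"],cv2.COLOR_RGB2HSV);m=(cv2.inRange(H,(45,80,25),(88,255,255))|cv2.inRange(H,(0,160,60),(6,255,255))|cv2.inRange(H,(174,160,60),(180,255,255)))/255.
roi=np.s_[130:262,120:235]
c=lambda x:np.abs(pred(w,x)-m)[roi].sum()
best=min(((c((t,r,z)),t,r,z) for t in np.arange(-.012,.013,.004) for r in(-.003,0,.003) for z in np.arange(.08,.111,.005)))
r=minimize(c,best[1:],method="Nelder-Mead",options=dict(initial_simplex=np.array(best[1:])+np.array([[0,0,0],[.003,0,0],[0,.003,0],[0,0,.004]])))
print(best,r.x.round(4),r.fun, m[roi].sum())
for z in np.arange(.088,.11,.003):
    q=minimize(lambda y:c((y[0],y[1],z)),[r.x[0],r.x[1]],method="Nelder-Mead",options=dict(initial_simplex=[[r.x[0],r.x[1]],[r.x[0]+.003,r.x[1]],[r.x[0],r.x[1]+.003]]));print(z.round(3),q.x.round(4),q.fun.round(1))
E
```

```text
(np.float64(845.1019607843137), np.float64(0.0), 0, np.float64(0.085)) [0.0008 0.001  0.0869] 803.0078431372549 3823.0
0.088 [0.0011 0.0012] 801.8
0.091 [0.0018 0.0028] 825.4
0.094 [0.0027 0.0039] 882.6
0.097 [0.0037 0.0053] 958.3
0.1 [0.0043 0.0065] 1031.8
0.103 [0.0048 0.0078] 1109.0
0.106 [0.0057 0.0091] 1198.8
0.109 [0.0066 0.0103] 1302.8
```

{"api": "arm_command", "payload": {
  "series": "1 0 0 -0.05 0; 1 0 0 -0.1 0; 1 0 0 -0.055 0; 1 0.1 -0.024 0 0; 1 0.13 -0.03 0 0; 1 0.13 -0.03 0 0; 1 0.13 -0.03 0 0; 1 0.13 -0.03 0 0; 1 0.1 -0.024 0 0; 1 0.0475 -0.011 0 0"
}}

```text
clock: 15.7
position: [0.591, -0.0177, 0.2208]
ee_rot: [0.787, 0.617, 0.001, 0.0]
ft_force: [-0.4, -0.9, -1.1]
grip_width: 0.098
grasp_force: 42.8
```

{"api": "arm_command", "payload": {
  "series": "1 0 0 0 0; 1 0 0 0.08 0; 1 0 0 0.08 0; 1 0 0 0.04 0; 1 0 0 0 0; 1 0 0 0 0; 1 0 0 0 0; 1 0 0 0 0; 1 0 0 0 0; 1 0 0 0 0"
}}

```text
clock: 16.95
position: [0.5909, -0.0205, 0.1394]
ee_rot: [0.788, 0.615, 0.0, 0.0]
ft_force: [0.0, 0.4, -0.6]
grip_width: 0.097
grasp_force: 42.8
```

```bash
cat > wp.py <<'E'
from h import *
from scipy.optimize import minimize
a=np.linspace(0,2*np.pi,90)
def run(c,T,psi,roi,x0=(0,0,-.051),k=4):
    ps=np.radians(psi);tx=np.array([np.cos(ps),np.sin(ps),0]);ty=np.array([np.sin(ps),-np.cos(ps),0])
    def pred(x):
        o=T+tx*x[0]+ty*(x[1]-.035)+[0,0,x[2]];sh=(384*k,512*k);m=np.zeros(sh,np.uint8)
        pts=lambda r,z:proj(c,np.c_[o[0]+r*np.cos(a),o[1]+r*np.sin(a),o[2]+z+0*a]);f=lambda q:((q+.5)*k).astype(np.int32)
        cv2.fillPoly(m,[cv2.convexHull(f(np.vstack([pts(.042,.013),pts(.042,0)])))],255)
        h1=np.zeros(sh,np.uint8);h2=h1.copy();cv2.fillPoly(h1,[f(pts(.028,.013))],255);cv2.fillPoly(h2,[f(pts(.028,0))],255)
        m[(h1&h2)>0]=0
        return cv2.resize(m,(512,384),interpolation=cv2.INTER_AREA)/255.
    H=cv2.cvtColor(c["pixels"],cv2.COLOR_RGB2HSV);m=(cv2.inRange(H,(45,80,25),(88,255,255))|cv2.inRange(H,(0,160,60),(6,255,255))|cv2.inRange(H,(174,160,60),(180,255,255)))/255.
    e=lambda x:np.abs(pred(x)-m)[roi].sum()
    r=minimize(e,x0,method="Nelder-Mead",options=dict(initial_simplex=np.array(x0)+np.array([[0,0,0],[.004,0,0],[0,.004,0],[0,0,.005]])))
    o=T+tx*r.x[0]+ty*(r.x[1]-.035)+[0,0,r.x[2]];print("offs",r.x.round(4),r.fun.round(0),m[roi].sum(),"ring origin",o.round(4))
E
python3 - <<'E'
from wp import *
o=st(); c=snap("wrist","w8"); snap("scene","s8")
run(c,o["position"],76,np.s_[130:262,120:235])
# plinth: corners predicted vs visible
q=np.radians(-13.1);X=np.array([np.cos(q),np.sin(q)]);Y=np.array([-X[1],X[0]])
P=np.array([[*(np.array([.558,-.0113])+sx*.064*X+sy*.064*Y),.061] for sx,sy in((1,1),(1,-1),(-1,-1),(-1,1))])
uv=proj(c,P);g=cv2.cvtColor(c["pixels"],cv2.COLOR_RGB2GRAY)
ok=[i for i in range(4) if 8<uv[i,0]<504 and 8<uv[i,1]<270]
s=cv2.cornerSubPix(g,np.float32(uv[ok]).reshape(-1,1,2),(5,5),(-1,-1),(3,50,.01)).reshape(-1,2)
print(uv.round(1).tolist());[print(i,(plane(c,*b,.061)-P[i]).round(4)) for i,b in zip(ok,s)]
E
```

```text
16.95 [ 0.5909 -0.0205  0.1394] yaw_x 75.97 F [ 0.   0.4 -0.6] w 8.3 g 42.8
offs [ 0.0008  0.0006 -0.051 ] 929.0 3705.0 ring origin [ 0.5576 -0.0114  0.0884]
[[297.9, 120.9], [294.2, 275.6], [144.9, 277.7], [122.0, 123.8]]
0 [-0.0001  0.0004  0.    ]
3 [-0.0009  0.0006  0.    ]
```

{"api": "arm_command", "payload": {
  "series": "1 0 0 0.03 0; 1 0 0 0.03 0; 1 0 0 0.02 0; 1 0 0 0.008 0; 1 0 0 0.004 0; 1 0 0 0.002 0; 1 0 0 0 0; 1 0 0 0 0; 1 0 0 0 0; 1 0 0 0 0"
}}

```text
clock: 18.3
position: [0.5909, -0.0206, 0.1018]
ee_rot: [0.788, 0.615, 0.0, 0.0]
ft_force: [0.4, 0.2, -1.0]
grip_width: 0.093
grasp_force: 42.8
```

```bash
python3 - <<'E'
from wp import *
o=st(); c=snap("wrist","w9"); 
run(c,o["position"],76,np.s_[130:262,120:235])
E
```

```text
18.3 [ 0.5909 -0.0206  0.1018] yaw_x 75.97 F [ 0.4  0.2 -1. ] w 7.9 g 42.8
offs [ 0.0008  0.0006 -0.0511] 1072.0 3557.0 ring origin [ 0.5577 -0.0115  0.0508]
```

{"api": "arm_command", "payload": {
  "series": "1 0 0 0.003 0; 1 0 0 0.003 0; 1 0 0 0 0; 0.9 0 0 0 0; 0.8 0 0 0 0; 0.8 0 0 0 0; 0.75 0 0 0 0; 0.7 0 0 0 0; 0.7 0 0 0 0; 0.7 0 0 0 0"
}}

```text
clock: 19.6
position: [0.5908, -0.0205, 0.0993]
ee_rot: [0.788, 0.615, -0.0, 0.0]
ft_force: [0.2, 0.3, 1.0]
grip_width: 0.302
grasp_force: 0.0
```

{"api": "arm_command", "payload": {
  "series": "0.7 0 0 -0.03 0; 0.7 0 0 -0.1 0; 0.7 0 0 -0.12 0; 0.5 0 -0.1 -0.1 0; 0 0 0 0 0.0595; 0 0 0 0 0.0595; 0 0 0 0 0.0595; 0 0 0 0 0.0595; 0 0 0 0 0.0595; 0 0 0 0 0.0595"
}}

```text
clock: 20.85
position: [0.5521, -0.0106, 0.2403]
ee_rot: [0.995, 0.099, 0.0, 0.0]
ft_force: [-0.3, 0.2, -0.1]
grip_width: 0.999
grasp_force: 0.0
```

```bash
python3 - <<'E'
from wp import *
o=st(); c=snap("wrist","w10"); cs=snap("scene","s10");t=snap("top","t10")
uv=proj(c,[(.558,-.0113,.06),(.523,-.146,.08)]);print(uv)
for k in (c,):
    u=proj(k,[(.558,-.0113,.06)])[0]; r=int(62*.001*k["intrinsics"][0,0]/np.linalg.norm(ray(k,*u)[0]-[.558,-.0113,.06]))
    y,x=int(u[1]),int(u[0]);print(r);roi=np.s_[max(0,y-r):y+r,max(0,x-r):x+r]
    # ring at plinth frame: reuse run with psi such that ring origin = T+...; T chosen plinth center
    T=np.array([.558,-.0113,.05])+np.array([.97,-.242,0])*.035
    run(k,T,76,roi,(0,0,0))
E
```

```text
20.85 [ 0.5521 -0.0106  0.2403] yaw_x 11.38 F [-0.3  0.2 -0.1] w 85.0 g 0.0
[[259.54337047 173.36361444]
 [369.32026119 229.29104065]]
53
offs [-0.0004 -0.0027 -0.0087] 584.0 1868.0 ring origin [ 0.5553 -0.0111  0.0413]
```

{"api": "arm_command", "payload": {
  "series": "0 0 0 0 0.0595; 0 0 0 0 0.0595; 0 -0.004 0.12 0 0; 0 -0.004 0.12 0 0; 0 -0.0035 0.106 0 0; 0 0 0 0.1 0; 0 0 0 0.1 0; 0 0 0 0.08 0; 0 0 0 0.03 0; 0 0 0 0.02 0",
  "newtons": 30
}}

```text
clock: 22.25
position: [0.5246, -0.1465, 0.1077]
ee_rot: [0.997, -0.084, 0.0, 0.0]
ft_force: [-0.4, 0.1, 0.6]
grip_width: 1.0
grasp_force: 0.0
```

{"api": "arm_command", "payload": {
  "series": "0.3 0 0 0 0; 0.5 0 0 0 0; 0.6 0 0 0 0; 0.7 0 0 0 0; 0.8 0 0 0 0; 1 0 0 0 0; 1 0 0 0 0; 1 0 0 0 0; 1 0 0 0 0; 1 0 0 0 0"
}}

```text
clock: 23.5
position: [0.5243, -0.1465, 0.1076]
ee_rot: [0.996, -0.085, 0.0, 0.0]
ft_force: [-0.3, -0.1, 4.6]
grip_width: 0.203
grasp_force: 29.7
```

{"api": "arm_command", "payload": {
  "series": "1 0 0 -0.03 0; 1 0 0 -0.09 0; 1 0 0 -0.12 0; 1 0 0 0 0.019; 1 0.002 -0.087 0 0; 1 0.002 -0.087 0 0; 1 0.002 -0.087 0 0; 1 0.002 -0.0875 0 0; 1 0 0 0 0; 1 0 0 0 0"
}}

```text
clock: 24.75
position: [0.5587, -0.012, 0.2033]
ee_rot: [0.993, -0.114, -0.0, 0.0]
ft_force: [-0.9, -0.4, -1.5]
grip_width: 0.208
grasp_force: 29.6
```

```bash
python3 - <<'E'
from h import *
o=st(); c=snap("wrist","w11"); s=snap("scene","s11");t=snap("top","t11")
T=o["position"];M=R.from_quat(o["ee_rot"]).as_matrix()
# hall body corners rel tool
for z in(-.0686,-.0286): # underside / body top rel TCP
    P=np.array([T+M[:,0]*sx*.014+M[:,1]*sy*.018+[0,0,z] for sx,sy in((1,1),(1,-1),(-1,1),(-1,-1))])
    print(z,"w",proj(c,P).round(1).tolist(),"s",proj(s,P).round(1).tolist())
w=cv2.cvtColor(c["pixels"],cv2.COLOR_RGB2BGR)[130:300,180:340];p=proj(s,[T-[0,0,.05]])[0].astype(int)
a=cv2.cvtColor(s["pixels"],cv2.COLOR_RGB2BGR)[p[1]-36:p[1]+24,p[0]-30:p[0]+30];print(p)
cv2.imwrite("pics/m11.png",np.hstack([cv2.resize(w,(480,510),interpolation=cv2.INTER_CUBIC),cv2.resize(a,(320,510)[:2] if 0 else (320,320),interpolation=cv2.INTER_CUBIC)] if 0 else [cv2.resize(w,(480,510),interpolation=cv2.INTER_CUBIC),cv2.copyMakeBorder(cv2.resize(a,(320,320),interpolation=cv2.INTER_CUBIC),0,190,0,0,0)]))
E
```

```text
24.75 [ 0.5587 -0.012   0.2033] yaw_x -13.14 F [-0.9 -0.4 -1.5] w 17.7 g 29.6
-0.0686 w [[282.4, 192.6], [233.9, 192.7], [281.5, 227.6], [234.8, 227.6]] s [[243.5, 191.0], [252.1, 186.3], [238.8, 186.2], [247.3, 181.7]]
-0.0286 w [[288.4, 210.8], [228.4, 210.9], [287.0, 252.9], [229.7, 252.9]] s [[243.0, 182.5], [251.9, 177.9], [238.2, 177.8], [247.0, 173.3]]
[245 182]
```

View pics/m11.png

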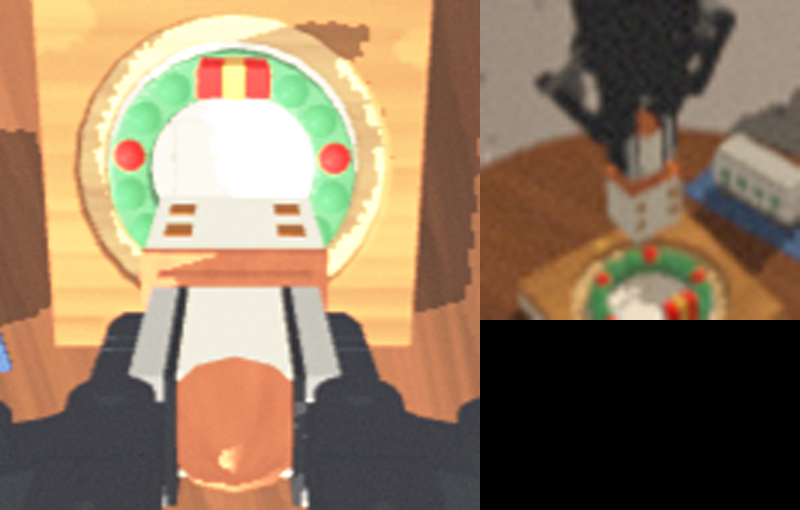

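The wreath lies flat in its pocket with the bow up on the +x side. The hall hangs square, its +x bottom edge at crop y≈197. The train stands on the pad. The pocket's outer edge spans crop x 78–388, with its top at y 15.

```bash
python3 - <<'E'
from h import *
c=load("w11");t=load("t11");T=np.array([.5587,-.012,.2033]);q=np.radians(-13.14);X=np.array([np.cos(q),np.sin(q)]);Y=np.array([-X[1],X[0]])
loc=lambda u,v,z:(lambda p:(np.array([(p-T[:2])@X,(p-T[:2])@Y])*1e3).round(1))(plane(c,u,v,z)[:2])
print("pocket top/left/right",loc(258.3,135,.061),loc(206,184,.061),loc(309.3,184,.061))
g=cv2.cvtColor(c["pixels"],cv2.COLOR_RGB2GRAY).astype(float)
print("col prof rows 185-222:",g[185:222,250:268].mean(1).round(0).astype(int).tolist())
for r in(150,200,215):print(r,"L",g[r,180:215].astype(int).tolist(),"R",g[r,300:340].astype(int).tolist())
for v in (195,195.7,196.5): print("hall bottom",v,loc(258.8,v,.2033-.0677))
for v in (212,213,214): print("body top",v,loc(258.8,v,.2033-.0277))
# train on pad
b=t["pixels"];u=proj(t,[(.549,.12,.082)])[0];h=cv2.cvtColor(b,cv2.COLOR_RGB2HSV)
x,y=int(u[0]),int(u[1]);m=cv2.inRange(h[y-25:y+25,x-14:x+14],(0,0,90),(180,60,255));print("train px",np.argwhere(m).mean(0)[::-1]+[x-14,y-25],np.ptp(np.argwhere(m),axis=0),u)
E
```

```text
pocket top/left/right [51.1 -0.4] [ 2.3 52.8] [  2.2 -52.3]
col prof rows 185-222: [255, 255, 254, 254, 254, 254, 254, 253, 253, 253, 250, 238, 237, 238, 238, 237, 238, 237, 238, 238, 238, 237, 238, 238, 238, 238, 238, 222, 151, 155, 165, 162, 161, 161, 160, 145, 144]
150 L [149, 144, 146, 145, 145, 147, 149, 152, 147, 149, 145, 152, 190, 203, 202, 202, 203, 201, 203, 202, 202, 201, 201, 203, 204, 202, 201, 201, 201, 201, 201, 199, 201, 203, 203] R [206, 204, 205, 205, 205, 203, 205, 204, 204, 205, 206, 203, 204, 209, 212, 213, 214, 215, 216, 217, 219, 218, 186, 121, 88, 89, 87, 87, 88, 90, 95, 93, 95, 94, 93, 94, 96, 97, 95, 96]
200 L [95, 94, 99, 101, 99, 99, 100, 98, 99, 100, 95, 99, 102, 101, 106, 181, 212, 215, 218, 217, 217, 216, 216, 217, 217, 216, 200, 156, 128, 159, 194, 199, 199, 198, 200] R [219, 220, 249, 251, 252, 243, 225, 232, 227, 223, 223, 223, 223, 222, 224, 224, 223, 223, 224, 176, 104, 86, 93, 95, 99, 95, 96, 93, 90, 89, 89, 91, 90, 86, 91, 92, 88, 90, 98, 123]
215 L [91, 95, 96, 102, 97, 100, 95, 100, 100, 100, 102, 97, 96, 98, 96, 104, 178, 210, 217, 215, 215, 216, 216, 215, 215, 215, 216, 215, 217, 216, 215, 214, 213, 214, 194] R [219, 217, 219, 218, 217, 218, 219, 217, 217, 218, 217, 217, 217, 217, 217, 217, 219, 218, 174, 108, 91, 90, 88, 87, 85, 89, 89, 94, 97, 96, 93, 90, 90, 89, 90, 91, 126, 139, 136, 136]
hall bottom 195 [12.5 -0.5]
hall bottom 195.7 [11.9 -0.5]
hall bottom 196.5 [11.3 -0.5]
body top 212 [13.6 -0.2]
body top 213 [13.  -0.2]
body top 214 [12.3 -0.2]
train px [218.03116147 200.03116147] [49 22] [222.34693186 203.20377874]
```

```bash
python3 - <<'E'
from h import *
c=load("w11");T=np.array([.5587,-.012,.2033]);q=np.radians(-13.14);X=np.array([np.cos(q),np.sin(q)]);Y=np.array([-X[1],X[0]])
loc=lambda u,v,z:(lambda p:(np.array([(p-T[:2])@X,(p-T[:2])@Y])*1e3))(plane(c,u,v,z)[:2])
g=cv2.GaussianBlur(cv2.cvtColor(c["pixels"],cv2.COLOR_RGB2GRAY),(3,3),0).astype(float)
def edge(p,lo,hi,sgn):  # subpixel max gradient
    d=np.gradient(p[lo:hi])*sgn;i=int(d.argmax());i=min(max(i,1),len(d)-2);a,b,e=d[i-1:i+2];return lo+i+.5*(a-e)/(a-2*b+e+1e-9)
L=[loc(edge(g[r],175,203,1),r,.061)[1] for r in range(140,225,5)];Rr=[loc(edge(g[r],310,335,-1),r,.061)[1] for r in range(140,225,5)]
print("L",np.round(L,1),"R",np.round(Rr,1),"mid",np.median(L)+np.median(Rr))
F=[[u,*loc(u,edge(g[:,u],108,132,1),.061).round(1),round(edge(g[:,u],108,132,1),1)] for u in range(200,320,12)];print("far",F)
B=[[r,edge(g[r],228,243,1),edge(g[r],276,292,-1)] for r in range(198,212,2)]
print(np.round(B,1).tolist(),[ (loc(b[1],b[0],.155)+loc(b[2],b[0],.155))[1].round(2)/2 for b in B])
print("hallbottom",loc(258.8,195.3,.2033-.0677))
E
```

```text
L [65.2 65.3 65.1 65.2 65.3 65.1 65.2 66.1 65.5 65.3 65.3 65.2 65.3 65.4
 65.3 65.3 65.3] R [-63.5 -63.6 -63.5 -63.5 -63.6 -63.6 -63.5 -63.6 -63.6 -63.5 -63.6 -63.7
 -63.5 -63.7 -63.8 -63.5 -63.7] mid 1.7047976809240666
far [[200, np.float64(62.9), np.float64(55.4), np.float64(122.5)], [212, np.float64(63.1), np.float64(43.9), np.float64(122.2)], [224, np.float64(63.1), np.float64(32.4), np.float64(122.2)], [236, np.float64(63.1), np.float64(20.9), np.float64(122.2)], [248, np.float64(63.1), np.float64(9.5), np.float64(122.2)], [260, np.float64(63.1), np.float64(-2.0), np.float64(122.2)], [272, np.float64(63.1), np.float64(-13.5), np.float64(122.2)], [284, np.float64(63.1), np.float64(-24.9), np.float64(122.2)], [296, np.float64(63.2), np.float64(-36.4), np.float64(122.1)], [308, np.float64(63.2), np.float64(-47.9), np.float64(122.1)]]
[[198.0, 232.8, 283.5], [200.0, 231.8, 284.1], [202.0, 230.9, 284.5], [204.0, 230.4, 285.4], [206.0, 229.9, 286.1], [208.0, 229.1, 286.8], [210.0, 227.3, 287.2]] [np.float64(0.105), np.float64(0.24), np.float64(0.39), np.float64(0.285), np.float64(0.22), np.float64(0.21), np.float64(0.68)]
hallbottom [12.22563593 -0.4549486 ]
```

{"api": "arm_command", "payload": {
  "series": "1 0.0012 -0.0016 0 0; 1 0 0 0.05 0; 1 0 0 0.05 0; 1 0 0 0.04 0; 1 0 0 0.03 0; 1 0 0 0.02 0; 1 0 0 0.012 0; 1 0 0 0.007 0; 1 0 0 0 0; 1 0 0 0 0"
}}

```text
clock: 26.15
position: [0.5598, -0.0109, 0.1201]
ee_rot: [0.993, -0.114, 0.0, 0.0]
ft_force: [0.3, 1.1, -1.4]
grip_width: 0.205
grasp_force: 29.7
```

{"api": "arm_command", "payload": {
  "series": "1 0 0 0.003 0; 1 0 0 0.002 0; 1 0 0 0.002 0; 1 0 0 0.002 0; 1 0 0 0.002 0; 1 0 0 0.002 0; 1 0 0 0.002 0; 1 0 0 0.001 0; 1 0 0 0.001 0; 1 0 0 0 0"
}}

```text
clock: 27.4
position: [0.5596, -0.0109, 0.1129]
ee_rot: [0.993, -0.114, 0.0, 0.0]
ft_force: [-0.1, -0.1, -1.2]
grip_width: 0.205
grasp_force: 29.7
```

{"api": "arm_command", "payload": {
  "series": "1 0 0 0.001 0; 1 0 0 0.001 0; 1 0 0 0 0; 0.9 0 0 0 0; 0.8 0 0 0 0; 0.75 0 0 0 0; 0.7 0 0 0 0; 0.65 0 0 0 0; 0.6 0 0 0 0; 0.5 0 0 0 0"
}}

```text
clock: 28.65
position: [0.5596, -0.0109, 0.1121]
ee_rot: [0.993, -0.114, 0.0, 0.0]
ft_force: [-1.1, -0.3, 0.3]
grip_width: 0.5
grasp_force: 0.0
```

{"api": "arm_command", "payload": {
  "series": "0.5 0 0 -0.03 0; 0.5 0 0 -0.1 0; 0 0 0 -0.14 0; 0 0 0 -0.14 0; 0 0 0 -0.14 0; 0 -0.094 -0.097 0 0; 0 -0.094 -0.097 0 0; 0 -0.094 -0.097 0 0; 0 -0.094 -0.097 0 0; 0 -0.094 -0.097 0 0"
}}

```text
clock: 29.9
position: [0.4193, 0.2222, 0.3331]
ee_rot: [0.993, -0.114, 0.001, -0.0]
ft_force: [0.1, 0.2, 0.4]
grip_width: 1.003
grasp_force: 0.0
```

```bash
python3 - <<'E'
from h import *
o=st();print(o["joint_pos"].round(2)); c=snap("wrist","w12");s=snap("scene","s12");t=snap("top","t12")
d0=pickle.load(open("c0.pkl","rb"))
for n,k,pt in(("w12",c,(.452,.355,.155)),("s0",d0["scene"],(.452,.355,.155)),("t0",d0["top"],(.452,.355,.155))):
    u=proj(k,[pt])[0].round(0).astype(int);print(n,u)
    h=cv2.cvtColor(k["pixels"],cv2.COLOR_RGB2HSV);st_=4 if n=="w12" else 1;w=8
    for y in range(u[1]-w*st_,u[1]+w*st_+1,st_*2 if n=="w12" else 2):
        if 0<=y<384: print(y,[tuple(int(q) for q in h[y,x]) for x in range(u[0]-w*st_,u[0]+w*st_+1,st_*2 if n=="w12" else 2) if 0<=x<512])
E
```

```text
29.9 [0.4193 0.2222 0.3331] yaw_x -13.12 F [0.1 0.2 0.4] w 85.3 g 0.0
[ 0.03 -0.01 -0.6   1.68 -0.    1.47 -2.37]
w12 [139 177]
145 [(0, 0, 255), (23, 13, 239), (24, 11, 234), (24, 11, 235), (21, 11, 241), (23, 14, 242), (21, 13, 247), (21, 14, 247), (21, 17, 236)]
153 [(12, 32, 199), (22, 12, 232), (19, 12, 235), (23, 10, 241), (24, 135, 255), (24, 135, 255), (26, 7, 244), (20, 9, 246), (24, 5, 252)]
161 [(12, 27, 122), (21, 14, 245), (21, 11, 240), (21, 47, 250), (11, 137, 112), (11, 133, 86), (17, 153, 175), (26, 7, 249), (23, 4, 253)]
169 [(10, 25, 123), (14, 30, 202), (23, 4, 255), (13, 52, 202), (9, 135, 96), (11, 117, 85), (24, 119, 255), (25, 6, 251), (20, 3, 254)]
177 [(13, 24, 125), (13, 29, 200), (13, 29, 202), (11, 145, 156), (11, 142, 129), (11, 138, 83), (27, 11, 238), (26, 7, 248), (17, 24, 210)]
185 [(12, 31, 125), (11, 30, 202), (11, 30, 202), (10, 104, 165), (10, 143, 150), (11, 109, 119), (12, 29, 201), (13, 31, 204), (11, 28, 202)]
193 [(8, 25, 124), (14, 30, 202), (13, 31, 200), (13, 30, 202), (14, 31, 199), (13, 29, 201), (10, 29, 202), (14, 30, 202), (12, 32, 2
[... 2115 characters left out ...]
8 [(18, 37, 150), (16, 43, 153), (19, 69, 232), (16, 68, 175), (11, 149, 111), (10, 144, 108), (9, 101, 76), (18, 61, 201), (21, 30, 219)]
230 [(19, 36, 150), (17, 39, 149), (16, 42, 153), (14, 60, 149), (11, 123, 114), (11, 135, 108), (17, 41, 162), (22, 30, 216), (25, 25, 222)]
232 [(18, 37, 152), (20, 44, 152), (18, 37, 151), (16, 38, 148), (16, 37, 150), (18, 34, 181), (18, 27, 211), (24, 23, 210), (21, 28, 212)]
234 [(17, 42, 151), (17, 40, 146), (14, 38, 149), (16, 41, 149), (17, 39, 150), (17, 39, 151), (16, 37, 151), (16, 43, 148), (19, 41, 148)]
236 [(15, 41, 151), (14, 44, 156), (14, 44, 150), (14, 39, 151), (17, 42, 151), (18, 40, 152), (16, 40, 152), (14, 39, 149), (15, 41, 150)]
```

```bash
cat > kf.py <<'E'
from h import *
from scipy.optimize import least_squares
a=np.linspace(0,2*np.pi,32)
cyl=np.vstack([np.c_[11*np.cos(a),11*np.sin(a),0*a+z] for z in(100,135)])/1e3
def mom(h):
    M=cv2.moments(h);A=M["m00"];return np.array([M["m10"]/A,M["m01"]/A,A**.5*.5,M["mu20"]/A**1.5*20,M["mu02"]/A**1.5*20,M["mu11"]/A**1.5*20])
def meas(c,p,r=.035):
    H=cv2.cvtColor(c["pixels"],cv2.COLOR_RGB2HSV);u=proj(c,[p])[0];rr=int(r*c["intrinsics"][0,0]/np.linalg.norm(ray(c,*u)[0]-p))
    m=cv2.inRange(H,(5,88,40),(15,190,172));k=np.zeros_like(m);cv2.circle(k,tuple(int(q) for q in u),rr,255,-1);m&=k
    n,l,s,ce=cv2.connectedComponentsWithStats(m);i=1+np.argmax(s[1:,4])
    q=np.argwhere(l==i)[:,::-1].astype(np.float32);q=np.vstack([q+d for d in((-.5,-.5),(.5,-.5),(-.5,.5),(.5,.5))]).astype(np.float32)
    return mom(cv2.convexHull(q))
def pts(x): # knob mid x,y,z, yaw, tilt
    Rm=R.from_euler("zy",[x[3],-x[4]]).as_matrix();return (cyl-[0,0,.1175])@Rm.T+x[:3],Rm
def fit(cs,x0,tilt=None,ws=None):
    d=[meas(c,np.array(x0[:3])) for c in cs];ws=ws or [1]*len(cs)
    full=lambda x:np.r_[x,tilt] if tilt is not None else x
    f=lambda x:np.concatenate([w*(mom(cv2.convexHull(proj(c,pts(full(x))[0]).astype(np.float32)))-m) for c,m,w in zip(cs,d,ws)])
    r=least_squares(f,x0[:4] if tilt is not None else x0,diff_step=1e-3);return full(r.x),f(r.x).reshape(-1,6).round(1)
E
python3 - <<'E'
from kf import *
d0=pickle.load(open("c0.pkl","rb"));cs=[load("w12"),d0["scene"],d0["top"],load("s12"),load("t12")]
for idx in([0,1,2],[0,3,4],[0,1],[0,2]):
    x,f=fit([cs[i] for i in idx],[.455,.352,.155,-.4],np.radians(35));Rm=pts(x)[1]
    print(idx,x[:3].round(4),np.degrees(x[3]).round(1),"top",(x[:3]+Rm@[0,0,.0175]).round(4),"rimctr",(x[:3]-Rm@[0,0,.1175]).round(4));print(f.tolist())
E
```

```text
[0, 1, 2] [0.4575 0.3554 0.1447] -18.9 top [0.4475 0.3554 0.1591] rimctr [0.5249 0.3554 0.0485]
[[-1.3, -0.4, -0.2, -5.2, 4.7, 6.1], [0.4, 1.5, -0.3, -0.3, 1.1, 2.3], [-2.0, 0.5, 0.2, -2.4, 4.3, 1.1]]Traceback (most recent call last):
  File "<stdin>", line 4, in <module>
  File "kf.py", line 16, in fit
    d=[meas(c,np.array(x0[:3])) for c in cs];ws=ws or [1]*len(cs)
       ~~~~^^^^^^^^^^^^^^^^^^^^
  File "kf.py", line 10, in meas
    n,l,s,ce=cv2.connectedComponentsWithStats(m);i=1+np.argmax(s[1:,4])
                                                     ~~~~~~~~~^^^^^^^^^
    return _wrapfunc(a, 'argmax', axis=axis, out=out, **kwds)
    return bound(*args, **kwds)
ValueError: attempt to get argmax of an empty sequence
```

```bash
sed -i 's/"zy"/"ZY"/' kf.py; python3 - <<'E'
from kf import *
d0=pickle.load(open("c0.pkl","rb"));cs=[load("w12"),d0["scene"],d0["top"]]
for idx,ti in(([0,1,2],35),([0,1,2],None),([0,1],35),([0,2],35)):
    x,f=fit([cs[i] for i in idx],[.455,.352,.155,-.4]+([.6] if ti is None else []),ti and np.radians(ti));Rm=pts(x)[1]
    print(idx,x[:3].round(4),np.degrees(x[3:]).round(1),"top",(x[:3]+Rm@[0,0,.0175]).round(4),"rimctr",(x[:3]-Rm@[0,0,.1175]).round(4));print(f.tolist())
E
```

```text
[0, 1, 2] [0.4568 0.3543 0.1434] [-15.6  35. ] top [0.4472 0.357  0.1577] rimctr [0.5217 0.3362 0.0471]
[[0.2, -0.3, -0.2, -0.4, 1.7, -1.7], [0.1, 1.8, -0.3, -1.4, 1.6, 0.7], [-1.6, 0.8, 0.2, 0.5, 2.3, -1.4]]
[0, 1, 2] [0.4579 0.3496 0.1535] [-5.9 27.7] top [0.4498 0.3504 0.169 ] rimctr [0.5122 0.344  0.0494]
[[0.1, -0.2, -0.0, 0.1, 0.3, -0.5], [-0.3, 0.4, -0.2, -1.5, 2.9, 1.2], [-0.8, 0.4, 0.1, -0.8, 1.3, 0.1]]
[0, 1] [0.4562 0.356  0.1415] [-15.3  35. ] top [0.4465 0.3587 0.1558] rimctr [0.5212 0.3382 0.0452]
[[-0.3, 0.2, -0.2, -0.7, 1.4, -1.5], [0.2, 2.0, -0.3, -1.4, 1.6, 0.8]]
[0, 2] [0.4567 0.3559 0.139 ] [-15.8  35. ] top [0.4471 0.3587 0.1534] rimctr [0.5216 0.3376 0.0428]
[[0.5, -0.6, -0.3, -0.8, 0.9, -1.5], [-1.8, 0.8, 0.2, 0.5, 2.2, -1.5]]
```

{"api": "arm_command", "payload": {
  "series": "0 0.023 -0.121 0 0; 0 0 0 0 -0.059; 0 0 0 0 -0.059; 0 0 0 0 -0.059; 0 0 0 0 -0.059; 0 0 0 0 -0.059; 0 0 0 0 -0.059; 0 0 0 0 -0.059; 0 0 0 0 -0.059; 0 0 0 0 0"
}}

```text
clock: 31.3
position: [0.4411, 0.2647, 0.3324]
ee_rot: [0.811, 0.585, 0.0, 0.0]
ft_force: [-0.3, 0.7, -0.4]
grip_width: 0.998
grasp_force: 0.0
```

```bash
python3 - <<'E'
from kf import *
o=st();c=snap("wrist","w13");d0=pickle.load(open("c0.pkl","rb"));cs=[load("w12"),d0["scene"],d0["top"],c]
print(proj(c,[(.4575,.352,.15)]))
for idx,ti in(([0,1,2,3],35),([0,3],35),([0,3],None),([0,1,3],None)):
    x,f=fit([cs[i] for i in idx],[.457,.353,.148,-.2]+([.55] if ti is None else []),ti and np.radians(ti));Rm=pts(x)[1]
    print(idx,x[:3].round(4),np.degrees(x[3:]).round(1),"top",(x[:3]+Rm@[0,0,.0175]).round(4),"rimctr",(x[:3]-Rm@[0,0,.1175]).round(4));print(f.tolist())
E
```

```text
31.3 [0.4411 0.2647 0.3324] yaw_x 71.68 F [-0.3  0.7 -0.4] w 84.8 g 0.0
[[246.90286514  97.88546947]]
[0, 1, 2, 3] [0.4579 0.3503 0.1464] [-14.9  35. ] top [0.4482 0.3529 0.1608] rimctr [0.523  0.3329 0.0502]
[[2.1, -1.5, -0.0, -0.6, 2.7, -1.3], [-0.3, 1.8, -0.3, -1.4, 1.6, 0.8], [-0.6, 0.4, 0.2, 0.3, 2.4, -1.4], [-0.6, -1.9, 0.1, 3.1, -0.6, 0.5]]
[0, 3] [0.4578 0.3506 0.1447] [-14.8  35. ] top [0.4481 0.3532 0.1591] rimctr [0.5229 0.3334 0.0485]
[[2.4, -1.6, -0.1, -0.8, 2.4, -1.2], [-0.7, -2.1, 0.1, 2.8, -0.7, 0.5]]
[0, 3] [0.4578 0.3492 0.1514] [-12.   30.3] top [0.4492 0.351  0.1666] rimctr [0.5157 0.3369 0.05  ]
[[1.2, -0.7, 0.0, 0.7, 1.1, -1.9], [-0.6, -1.1, 0.0, -0.1, 0.2, -1.2]]
[0, 1, 3] [0.4579 0.3492 0.1516] [-12.   30.6] top [0.4491 0.3511 0.1667] rimctr [0.5163 0.3367 0.0505]
[[1.1, -0.7, 0.0, 0.6, 1.3, -1.9], [-0.4, 0.8, -0.2, -1.6, 2.5, 0.9], [-0.6, -1.1, 0.1, 0.3, 0.2, -1.1]]
```

{"api": "arm_command", "payload": {
  "series": "0 0 0 0 -0.0588; 0 0 0 0 -0.0588; 0 0 0 0 -0.0588; 0 0 0 0 -0.0588; 0 0 0 0 -0.0588; 0 0 0 0 -0.0588; 0 0 0 0 -0.0588; 0 0 0 0 -0.0588; 0 0.009 0.108 0 -0.0592; 0 0 0 0 0"
}}

```text
clock: 32.6
position: [0.4545, 0.3085, 0.3315]
ee_rot: [0.112, 0.994, 0.001, -0.001]
ft_force: [-0.1, -0.3, -0.2]
grip_width: 1.001
grasp_force: 0.0
```

```bash
python3 - <<'E'
from kf import *
o=st();print(o["joint_pos"].round(2));c=snap("wrist","w14");d0=pickle.load(open("c0.pkl","rb"));cs=[load("w12"),d0["scene"],load("w13"),c]
print(proj(c,[(.4575,.352,.15),(.449,.352,.165)]))
for idx,ti in(([0,1,2,3],35),([0,2,3],35),([0,2,3],None),([2,3],None)):
    x,f=fit([cs[i] for i in idx],[.457,.351,.15,-.2]+([.55] if ti is None else []),ti and np.radians(ti));Rm=pts(x)[1]
    print(idx,x[:3].round(4),np.degrees(x[3:]).round(1),"top",(x[:3]+Rm@[0,0,.0175]).round(4));print(f.tolist())
E
```

```text
32.6 [0.4545 0.3085 0.3315] yaw_x 167.15 F [-0.1 -0.3 -0.2] w 85.1 g 0.0
[ 0.06  0.23 -0.87  1.5   0.17  1.5   0.54]
[[294.88912144 172.88810714]
 [295.24605286 168.17543896]]
[0, 1, 2, 3] [0.4591 0.3493 0.1478] [-13.9  35. ] top [0.4494 0.3517 0.1621]
[[2.1, -2.4, 0.0, -0.8, 3.2, -0.9], [-0.2, 1.7, -0.3, -1.3, 1.6, 0.9], [0.7, -1.4, 0.2, 3.1, -0.5, -0.4], [0.7, -1.7, 0.3, 0.9, 2.4, -1.8]]
[0, 2, 3] [0.4592 0.3494 0.1465] [-13.9  35. ] top [0.4495 0.3519 0.1609]
[[2.4, -2.6, -0.0, -1.0, 3.0, -0.8], [0.8, -1.5, 0.1, 2.9, -0.6, -0.4], [0.7, -1.9, 0.3, 0.8, 2.2, -1.8]]
[0, 2, 3] [0.4584 0.3485 0.1527] [-11.3  30.9] top [0.4496 0.3502 0.1677]
[[1.2, -1.1, 0.1, 0.3, 1.9, -1.5], [0.1, -0.6, 0.1, 0.6, 0.2, -1.8], [0.4, -1.3, 0.1, 1.3, -1.1, -0.4]]
[2, 3] [0.4591 0.3479 0.1497] [-12.3  31.9] top [0.4501 0.3499 0.1646]
[[1.0, -0.2, 0.0, 0.8, -0.2, -1.4], [-0.2, -1.1, 0.1, 1.1, -0.6, -0.7]]
```

{"api": "arm_command", "payload": {
  "series": "0 0.022 0.099 0 0; 0 0 0 0.12 0; 0 0 0 0.12 0; 0 0 0 0.08 0; 0 0 0 0.05 0; 0 0 0 0.034 0; 0.3 0 0 0 0; 0.5 0 0 0 0; 0.6 0 0 0 0; 0.65 0 0 0 0",
  "newtons": 20
}}

```text
clock: 33.9
position: [0.4548, 0.3476, 0.171]
ee_rot: [0.112, 0.994, 0.0, 0.0]
ft_force: [-0.1, -0.2, 1.1]
grip_width: 0.351
grasp_force: 0.0
```

{"api": "arm_command", "payload": {
  "series": "0.7 0 0 0 0; 0.8 0 0 0 0; 1 0 0 0 0; 1 0 0 0 0; 1 0 0 0 0; 1 0 0 0 0; 1 0 0 -0.01 0; 1 0 0 -0.02 0; 1 0 0 -0.02 0; 1 0 0 0 0"
}}

```text
clock: 35.15
position: [0.4549, 0.3476, 0.1913]
ee_rot: [0.112, 0.994, 0.0, 0.001]
ft_force: [0.2, 0.1, -0.9]
grip_width: 0.245
grasp_force: 20.8
```

```bash
python3 - <<'E'
from kf import *
o=st();c=snap("wrist","w15");s=snap("scene","s15");t=snap("top","t15")
E
```

```text
35.15 [0.4549 0.3476 0.1913] yaw_x 167.15 F [ 0.2  0.1 -0.9] w 20.8 g 20.8
```

```bash
cat > df.py <<'E'
from h import *
a=np.linspace(0,2*np.pi,240,endpoint=False)
def rim(hinge,L,az,th,r=.0505,z=.003):
    d=np.array([np.cos(az),np.sin(az),0]);n=np.array([0,0,1])*np.cos(th)-d*np.sin(th)   # axis up, leans -d
    e1=d*np.cos(th)+np.array([0,0,1])*np.sin(th);e2=np.cross(n,e1)
    return hinge-n*(L-z)+r*(np.outer(np.cos(a),e1)+np.outer(np.sin(a),e2))
def mask(c):
    h=cv2.cvtColor(cv2.GaussianBlur(c["pixels"],(3,3),0),cv2.COLOR_RGB2HSV);return cv2.inRange(h,(20,70,60),(32,255,255))
def vals(c,P):
    u=np.rint(proj(c,P)).astype(int);ok=(u[:,0]>=0)&(u[:,0]<512)&(u[:,1]>=0)&(u[:,1]<384);return u,ok
def score(c,m,P):
    u,ok=vals(c,P);return (m[u[ok,1],u[ok,0]]>0).mean() if ok.sum()>20 else np.nan
E
python3 - <<'E'
from df import *
c=load("w12");u,ok=vals(c,rim(np.array([.4498,.3505,.165]),.135,np.radians(-13),np.radians(35)))
h=cv2.cvtColor(c["pixels"],cv2.COLOR_RGB2HSV);print(ok.sum(),[tuple(int(q) for q in h[y,x]) for (x,y),k in zip(u[::8],ok[::8]) if k])
for tag in("w12","w14"):
    c=load(tag);m=mask(c);print(tag,[(int(t),round(score(c,m,rim(np.array([.4498,.3505,.165]),.135,np.radians(-13),np.radians(t))),2)) for t in range(15,50,5)])
H=np.array([.4540,.3495,.161+.0203])-[0,0,.003]
for tag in("w15","s15","t15"):
    c=load(tag);m=mask(c)
    print(tag,[(int(t),round(max(score(c,m,rim(H,L,np.radians(-13),np.radians(t))) for L in(.122,.125,.128,.131)),2)) for t in range(-10,45,5)])
E
```

```text
240 [(17, 153, 217), (20, 123, 246), (21, 140, 249), (25, 74, 254), (27, 10, 255), (25, 13, 255), (23, 24, 244), (20, 30, 237), (22, 40, 228), (23, 13, 252), (23, 18, 251), (23, 22, 248), (21, 32, 240), (20, 48, 225), (18, 54, 217), (20, 50, 213), (19, 49, 212), (21, 15, 245), (26, 7, 252), (19, 38, 193), (16, 101, 184), (16, 106, 181), (16, 116, 171), (15, 115, 169), (16, 116, 183), (16, 120, 180), (17, 135, 179), (17, 137, 182), (16, 134, 184), (22, 100, 255)]
w12 [(15, np.float64(0.04)), (20, np.float64(0.03)), (25, np.float64(0.02)), (30, np.float64(0.0)), (35, np.float64(0.08)), (40, np.float64(0.33)), (45, np.float64(0.3))]
w14 [(15, np.float64(0.03)), (20, np.float64(0.03)), (25, np.float64(0.0)), (30, np.float64(0.0)), (35, np.float64(0.04)), (40, np.float64(0.33)), (45, np.float64(0.32))]
w15 [(-10, np.float64(0.07)), (-5, np.float64(0.02)), (0, np.float64(0.01)), (5, np.float64(0.0)), (10, np.float64(0.0)), (15, np.float64(0.11)), (20, np.float64(0.16)), (25, np.float64(0.0)), (30, np.float64(0.0)), (35, np.float64(0.0)), (40, np.float64(0.0))]
s15 [(-10, np.float64(0.0)), (-5, np.float64(0.0)), (0, np.float64(0.0)), (5, np.float64(0.0)), (10, np.float64(0.0)), (15, np.float64(0.0)), (20, np.float64(0.0)), (25, np.float64(0.0)), (30, np.float64(0.0)), (35, np.float64(0.0)), (40, np.float64(0.0))]
t15 [(-10, np.float64(0.0)), (-5, np.float64(0.0)), (0, np.float64(0.0)), (5, np.float64(0.0)), (10, np.float64(0.0)), (15, np.float64(0.0)), (20, np.float64(0.0)), (25, np.float64(0.0)), (30, np.float64(0.02)), (35, np.float64(0.0)), (40, np.float64(0.0))]
```

{"api": "arm_command", "payload": {
  "series": "1 0 0 -0.12 0; 1 0 0 -0.152 0; 1 0 0 0 0; 1 -0.14 0 0 0; 1 -0.09 0 0 0; 1 -0.06 0 0 0; 1 -0.03 0 0 0; 1 -0.01 0 0 0; 1 0 0 0 0; 1 0 0 0 0"
}}

```text
clock: 36.55
position: [0.5825, 0.3186, 0.2996]
ee_rot: [0.111, 0.994, 0.0, 0.0]
ft_force: [-0.5, 0.0, -0.6]
grip_width: 0.248
grasp_force: 20.8
```

```bash
cat > tilt.py <<'E'
from df import *
import sys
from scipy.optimize import minimize
def tiltfit(tag,T,az):
    c=load(tag);m=cv2.GaussianBlur(mask(c),(5,5),0)/255.
    def sc(x):
        P=rim(T+[0,0,-.01],x[1],az+x[2],x[0]);u=proj(c,P);ok=(u[:,0]>1)&(u[:,0]<510)&(u[:,1]>1)&(u[:,1]<382)
        if ok.sum()<20:return 0
        v=cv2.remap(m.astype(np.float32),u[ok,0].astype(np.float32),u[ok,1].astype(np.float32),1);return -v.sum()/240
    g=sorted((sc((np.radians(t),L,0)),t,L) for t in range(-20,50,2) for L in(.118,.122,.126,.13))
    print(tag,[(round(-s,2),t,L) for s,t,L in g[:6]],"maskpx",int((mask(c)>0).sum()))
E
python3 - <<'E'
from tilt import *
o=st();snap("wrist","w16");snap("scene","s16");print("tq",o["torque"].round(3))
tiltfit("w16",o["position"],np.radians(-13));tiltfit("s16",o["position"],np.radians(-13))
tiltfit("w15",np.array([.4549,.3476,.1913]),np.radians(-13))
c=load("w16");ys,xs=np.nonzero(mask(c));print(np.histogram2d(ys,xs,bins=[8,10],range=[[0,384],[0,512]])[0].astype(int))
E
```

```text
36.55 [0.5825 0.3186 0.2996] yaw_x 167.23 F [-0.5  0.  -0.6] w 21.1 g 20.8
tq [ 0.056 -0.003  0.032]
w16 [(np.float32(0.32), 0, 0.13), (np.float32(0.31), 2, 0.13), (np.float32(0.31), -2, 0.13), (np.float32(0.31), 0, 0.126), (np.float32(0.31), 2, 0.126), (np.float32(0.3), -2, 0.126)] maskpx 7308
s16 [(np.float32(0.0), -20, 0.118), (np.float32(0.0), -20, 0.122), (np.float32(0.0), -20, 0.126), (np.float32(0.0), -20, 0.13), (np.float32(0.0), -18, 0.118), (np.float32(0.0), -18, 0.122)] maskpx 2020
w15 [(np.float32(0.22), 16, 0.122), (np.float32(0.21), 16, 0.126), (np.float32(0.21), 16, 0.118), (np.float32(0.19), 16, 0.13), (np.float32(0.19), 18, 0.13), (np.float32(0.18), 18, 0.126)] maskpx 878
[[   0    0    0    0    0    0    0    0    0    0]
 [   0    0    0    0  271  373    0    0    0    0]
 [   0    0    0    0 1726 2125    0    0    0    0]
 [ 194   45    8    0  930 1140    0    0    0    0]
 [  53   51    0    0    0    0    0    0    0    0]
 [   2    7    0    0  134  208    0    0    0    0]
 [  32    9    0    0    0    0    0    0    0    0]
 [   0    0    0    0    0    0    0    0    0    0]]
```

```bash
python3 - <<'E'
from df import *
T=np.array([.5825,.3186,.2996]);az=np.radians(-13)
for new,old in(("s16","s0"),):
    c=load(new);b=pickle.load(open("c0.pkl","rb"))["scene"]
    d=np.abs(c["pixels"].astype(int)-b["pixels"]).max(2)>28;d=cv2.morphologyEx(d.astype(np.uint8),cv2.MORPH_OPEN,np.ones((2,2)))
    u0=proj(c,[T-[0,0,.05]])[0].astype(int);print("knobbase px",u0)
    for y in range(u0[1]-6,u0[1]+50,3):
        xs=np.nonzero(d[y,u0[0]-50:u0[0]+60])[0];print(y,(xs.min()+u0[0]-50,xs.max()+u0[0]-50,len(xs)) if len(xs) else None)
    for t in(-20,-10,0,10,20,30):
        q=proj(c,np.vstack([rim(T-[0,0,.01],.127,az,np.radians(t)),rim(T-[0,0,.01],.127,az,np.radians(t),.05,.09)]));print(t,"x",q[:,0].min().round(),q[:,0].max().round(),"ymax",q[:,1].max().round(),"at x",q[q[:,1].argmax(),0].round())
E
```

```text
knobbase px [309 116]
110 (np.int64(306), np.int64(316), 8)
113 (np.int64(312), np.int64(328), 17)
116 (np.int64(307), np.int64(330), 24)
119 (np.int64(286), np.int64(331), 30)
122 (np.int64(285), np.int64(332), 34)
125 (np.int64(286), np.int64(333), 46)
128 (np.int64(282), np.int64(334), 49)
131 (np.int64(291), np.int64(335), 44)
134 (np.int64(282), np.int64(336), 45)
137 (np.int64(280), np.int64(336), 43)
140 (np.int64(281), np.int64(332), 35)
143 (np.int64(282), np.int64(327), 31)
146 (np.int64(283), np.int64(306), 17)
149 (np.int64(284), np.int64(303), 15)
152 (np.int64(285), np.int64(298), 14)
155 (np.int64(284), np.int64(294), 11)
158 None
161 None
164 None
-20 x 288.0 321.0 ymax 139.0 at x 303.0
-10 x 291.0 322.0 ymax 142.0 at x 306.0
0 x 294.0 324.0 ymax 144.0 at x 309.0
10 x 297.0 325.0 ymax 145.0 at x 310.0
20 x 298.0 329.0 ymax 145.0 at x 311.0
30 x 300.0 333.0 ymax 145.0 at x 310.0
```

```bash
cat > sil.py <<'E'
from df import *
C0=pickle.load(open("c0.pkl","rb"))
def hull(c,h,L,az,t):
    m=np.zeros((384,512),np.uint8);q=np.vstack([rim(h,L,az,t,.05,0),rim(h,L,az,t,.05,.09),rim(h,L,az,t,.04,.1)])
    cv2.fillConvexPoly(m,cv2.convexHull(np.rint(proj(c,q)).astype(np.int32)),1);return m
def sil(c,name,T,az,rng=range(-20,46,5),thr=22):
    b=C0[name];d=(np.abs(cv2.GaussianBlur(c["pixels"],(3,3),0).astype(int)-cv2.GaussianBlur(b["pixels"],(3,3),0)).max(2)>thr).astype(np.uint8)
    old=cv2.dilate(hull(c,np.array([.4498,.3505,.165]),.135,np.radians(-13),np.radians(35)),np.ones((7,7)))
    out=[]
    for t in rng:
        m=hull(c,T-[0,0,.01],.127,az,np.radians(t));m[old>0]=0
        ring=cv2.dilate(m,np.ones((9,9)));ring[m>0]=0;ring[old>0]=0
        # ignore gripper zone: above hinge-40mm in image for scene handled by contrast only
        out.append((t,round(d[m>0].mean(),2),round(d[ring>0].mean(),2)))
    print(name,out)
E
python3 - <<'E'
from sil import *
T=np.array([.5825,.3186,.2996]);az=np.radians(-13)
t=snap("top","t16");s=load("s16")
sil(s,"scene",T,az);sil(t,"top",T,az)
d=np.abs(t["pixels"].astype(int)-C0["top"]["pixels"]).max(2)
u=proj(t,[T-[0,0,.1],T-[0,0,.1]+np.array([.974,-.225,0])*.073]);print(u.round(),"top px/50mm",.05*490/1.65)
x0,y0=int(u[0,0])-26,int(u[0,1])-36
for y in range(y0,y0+60,3): print(y,''.join('#' if v>60 else '+' if v>22 else '.' for v in d[y,x0:x0+60]))
E
```

```text
scene [(-20, np.float64(0.62), np.float64(0.62)), (-15, np.float64(0.67), np.float64(0.59)), (-10, np.float64(0.72), np.float64(0.56)), (-5, np.float64(0.77), np.float64(0.54)), (0, np.float64(0.81), np.float64(0.52)), (5, np.float64(0.83), np.float64(0.46)), (10, np.float64(0.86), np.float64(0.42)), (15, np.float64(0.89), np.float64(0.39)), (20, np.float64(0.9), np.float64(0.37)), (25, np.float64(0.92), np.float64(0.32)), (30, np.float64(0.94), np.float64(0.25)), (35, np.float64(0.95), np.float64(0.14)), (40, np.float64(0.95), np.float64(0.1)), (45, np.float64(0.93), np.float64(0.12))]
top [(-20, np.float64(0.78), np.float64(0.69)), (-15, np.float64(0.75), np.float64(0.69)), (-10, np.float64(0.73), np.float64(0.68)), (-5, np.float64(0.71), np.float64(0.66)), (0, np.float64(0.69), np.float64(0.63)), (5, np.float64(0.66), np.float64(0.6)), (10, np.float64(0.63), np.float64(0.54)), (15, np.float64(0.6), np.float64(0.58)), (20, np.float64(0.58), np.float64(0.63)), (25, np.float64(0.59), np.float64(0.58)), (30, np.float64(0.6), np.float64(0.48)), (35, np.float64(0.6), np.float64(0.37)), 
[... 740 characters left out ...]
+++++++.......+++##++++...........................
183 #############+++++++........+++++++++++##+..................
186 ###############++++++++......+++++++++......................
189 ##################++++++++.....+++++++++++..................
192 #..#############+++++++++++..++....++++++++++...............
195 #+..############++++++++++++++++++++......+...+.............
198 +.+++############+++++++++++++++++###########++++...........
201 #+++.+###########++.....+++++++++++++++++####+....+.........
204 ..++++##########+...++++++++####++++++++#+++++++.+++++......
207 .....+++#######.+++++++#############+++++#++++++++++++++....
210 .........+###+++.+++.....++#############++###++###++++++++++
```

The wrist mask was misled by the wooden rest. The scene silhouette shows the dome still leaning about 35° in the jaws. I'll set its low rim edge on the bare granite and drag the knob uphill to bring it upright.

{"api": "arm_command", "payload": {
  "series": "1 0.09 -0.057 0 0; 1 0.106 -0.0674 0 0; 1 0.106 -0.0674 0 0; 1 0.106 -0.0674 0 0; 1 0.09 -0.057 0 0; 1 0.033 -0.0208 0 0; 1 0 0 0.11 0; 1 0 0 0.11 0; 1 0 0 0.07 0; 1 0 0 0.04 0"
}}

```text
clock: 37.95
position: [0.3457, 0.2336, 0.1662]
ee_rot: [0.112, 0.994, -0.0, -0.0]
ft_force: [0.8, -1.0, -0.7]
grip_width: 0.248
grasp_force: 20.8
```

```bash
python3 - <<'E'
from sil import *
o=st();print(o["joint_pos"].round(2),o["torque"].round(3));s=snap("scene","s17")
sil(s,"scene",o["position"],np.radians(-13))
E
```

```text
37.95 [0.3457 0.2336 0.1662] yaw_x 167.19 F [ 0.8 -1.  -0.7] w 21.1 g 20.8
[ 0.27 -0.02 -0.95  2.04 -0.02  1.11  0.68] [-0.013  0.074  0.041]
scene [(-20, np.float64(0.49), np.float64(0.31)), (-15, np.float64(0.51), np.float64(0.29)), (-10, np.float64(0.5), np.float64(0.29)), (-5, np.float64(0.49), np.float64(0.3)), (0, np.float64(0.5), np.float64(0.29)), (5, np.float64(0.51), np.float64(0.29)), (10, np.float64(0.53), np.float64(0.28)), (15, np.float64(0.55), np.float64(0.26)), (20, np.float64(0.57), np.float64(0.21)), (25, np.float64(0.61), np.float64(0.17)), (30, np.float64(0.63), np.float64(0.14)), (35, np.float64(0.66), np.float64(0.11)), (40, np.float64(0.67), np.float64(0.1)), (45, np.float64(0.69), np.float64(0.11))]
```

{"api": "arm_command", "payload": {
  "series": "1 0 0 0.03 0; 1 0 0 0.015 0; 1 0 0 0.005 0; 1 0 0 0.004 0; 1 0 0 0.004 0; 1 0 0 0 0; 1 0 0 0 0; 1 0 0 0 0; 1 0 0 0 0; 1 0 0 0 0"
}}

```text
clock: 39.25
position: [0.3463, 0.2338, 0.1441]
ee_rot: [0.112, 0.994, -0.0, 0.0]
ft_force: [-0.2, 0.6, -0.4]
grip_width: 0.247
grasp_force: 20.8
```

{"api": "arm_command", "payload": {
  "series": "1 0 0 0.004 0; 1 0 0 0.004 0; 1 -0.005 0 0.003 0; 1 -0.005 0 0.003 0; 1 -0.01 0 0 0; 1 -0.01 0 0 0; 1 -0.01 0 0 0; 1 -0.01 0 0 0; 1 -0.01 0 0 0; 1 -0.01 0 0 0"
}}

```text
clock: 40.5
position: [0.3739, 0.2275, 0.1385]
ee_rot: [0.112, 0.994, -0.0, 0.0]
ft_force: [-0.0, -0.3, -1.2]
grip_width: 0.251
grasp_force: 20.8
```

```bash
python3 - <<'E'
from sil import *
o=st();print(o["torque"].round(3));s=snap("scene","s18")
sil(s,"scene",o["position"],np.radians(-13),range(0,46,5))
E
```

```text
40.5 [0.3739 0.2275 0.1385] yaw_x 167.16 F [-0.  -0.3 -1.2] w 21.3 g 20.8
[-0.008  0.03   0.018]
scene [(0, np.float64(0.5), np.float64(0.47)), (5, np.float64(0.54), np.float64(0.49)), (10, np.float64(0.56), np.float64(0.48)), (15, np.float64(0.6), np.float64(0.45)), (20, np.float64(0.63), np.float64(0.42)), (25, np.float64(0.65), np.float64(0.36)), (30, np.float64(0.68), np.float64(0.32)), (35, np.float64(0.7), np.float64(0.28)), (40, np.float64(0.71), np.float64(0.27)), (45, np.float64(0.68), np.float64(0.28))]
```

{"api": "arm_command", "payload": {
  "series": "1 -0.003 0 0.004 0; 1 -0.003 0 0.004 0; 1 -0.003 0 0.004 0; 1 -0.003 0 0.004 0; 1 -0.003 0 0.004 0; 1 -0.01 0 0 0; 1 -0.01 0 0 0; 1 -0.01 0 0 0; 1 -0.01 0 0 0; 1 -0.01 0 0 0"
}}

```text
clock: 41.8
position: [0.4004, 0.2233, 0.1326]
ee_rot: [0.112, 0.994, 0.001, 0.002]
ft_force: [-2.5, 1.1, 20.9]
grip_width: 0.251
grasp_force: 28.1
```

```bash
python3 - <<'E'
from sil import *
o=st();print(o["torque"].round(3));s=snap("scene","s19")
sil(s,"scene",o["position"],np.radians(-13),range(0,46,5))
E
```

```text
41.8 [0.4004 0.2233 0.1326] yaw_x 167.18 F [-2.5  1.1 20.9] w 21.3 g 28.1
[ 0.091  0.86  -0.08 ]
scene [(0, np.float64(0.46), np.float64(0.46)), (5, np.float64(0.45), np.float64(0.51)), (10, np.float64(0.48), np.float64(0.48)), (15, np.float64(0.5), np.float64(0.44)), (20, np.float64(0.52), np.float64(0.38)), (25, np.float64(0.52), np.float64(0.36)), (30, np.float64(0.52), np.float64(0.35)), (35, np.float64(0.49), np.float64(0.37)), (40, np.float64(0.47), np.float64(0.39)), (45, np.float64(0.44), np.float64(0.41))]
```

{"api": "arm_command", "payload": {
  "series": "1 -0.008 0 -0.002 0; 1 -0.008 0 -0.002 0; 1 -0.008 0 0 0; 1 -0.008 0 0 0; 1 -0.008 0 0 0; 1 0 0 0 0; 1 0 0 0 0; 1 0 0 0 0; 1 0 0 0 0; 1 0 0 0 0"
}}

```text
clock: 43.1
position: [0.4146, 0.2184, 0.1322]
ee_rot: [0.112, 0.994, 0.0, 0.0]
ft_force: [-1.3, 1.9, 4.7]
grip_width: 0.246
grasp_force: 27.1
```

```bash
python3 - <<'E'
from sil import *
o=st();print(o["torque"].round(3));s=snap("scene","s20")
sil(s,"scene",o["position"],np.radians(-13),range(-10,46,5))
E
```

```text
43.1 [0.4146 0.2184 0.1322] yaw_x 167.17 F [-1.3  1.9  4.7] w 20.9 g 27.1
[0.504 0.35  0.005]
scene [(-10, np.float64(0.4), np.float64(0.46)), (-5, np.float64(0.41), np.float64(0.5)), (0, np.float64(0.43), np.float64(0.51)), (5, np.float64(0.45), np.float64(0.5)), (10, np.float64(0.49), np.float64(0.45)), (15, np.float64(0.51), np.float64(0.4)), (20, np.float64(0.51), np.float64(0.37)), (25, np.float64(0.49), np.float64(0.37)), (30, np.float64(0.47), np.float64(0.39)), (35, np.float64(0.45), np.float64(0.41)), (40, np.float64(0.42), np.float64(0.44)), (45, np.float64(0.39), np.float64(0.47))]
```

{"api": "arm_command", "payload": {
  "series": "1 -0.01 0 0.001 0; 1 -0.01 0 0.0015 0; 1 -0.01 0 0.0015 0; 1 -0.01 0 0.002 0; 1 -0.01 0 0.002 0; 1 -0.01 0 0.003 0; 1 -0.01 0 0.003 0; 1 -0.01 0 0.003 0; 1 0 0 0 0; 1 0 0 0 0"
}}

```text
clock: 44.4
position: [0.4458, 0.211, 0.1253]
ee_rot: [0.112, 0.994, -0.0, 0.0]
ft_force: [0.4, 0.3, 3.7]
grip_width: 0.252
grasp_force: 28.2
```

```bash
python3 - <<'E'
from sil import *
o=st();print(o["torque"].round(3));s=snap("scene","s21")
sil(s,"scene",o["position"],np.radians(-13),range(-15,31,5))
E
```

```text
44.4 [0.4458 0.211  0.1253] yaw_x 167.16 F [0.4 0.3 3.7] w 21.4 g 28.2
[0.015 0.024 0.001]
scene [(-15, np.float64(0.43), np.float64(0.51)), (-10, np.float64(0.47), np.float64(0.52)), (-5, np.float64(0.5), np.float64(0.48)), (0, np.float64(0.53), np.float64(0.44)), (5, np.float64(0.54), np.float64(0.39)), (10, np.float64(0.53), np.float64(0.4)), (15, np.float64(0.51), np.float64(0.41)), (20, np.float64(0.49), np.float64(0.43)), (25, np.float64(0.46), np.float64(0.46)), (30, np.float64(0.43), np.float64(0.47))]
```

{"api": "arm_command", "payload": {
  "series": "1 -0.005 0 0.002 0; 1 -0.004 0 0.002 0; 1 -0.003 0 0.002 0; 1 0 0 0.002 0; 1 0 0 0.001 0; 1 0 0 0 0; 1 0 0 0 0; 1 0 0 0 0; 1 0 0 0 0; 1 0 0 0 0"
}}

```text
clock: 45.7
position: [0.4518, 0.2101, 0.1228]
ee_rot: [0.112, 0.994, 0.0, 0.001]
ft_force: [1.7, -1.2, 12.0]
grip_width: 0.246
grasp_force: 29.4
```

{"api": "arm_command", "payload": {
  "series": "0.6 0 0 0 0; 0.5 0 0 0 0; 0.5 0 0 -0.008 0; 0.5 0 0 0 0.0595; 0.5 0 0 0 0.0595; 0.5 0 0 0 0.0595; 0.5 0 0 0 0.0595; 0.5 0 0 0 0.0595; 0.5 0 0 0 0.0595; 0.5 0 0 0 0.0595",
  "newtons": 40
}}

```text
clock: 46.95
position: [0.4503, 0.2101, 0.1249]
ee_rot: [0.696, 0.718, -0.0, -0.0]
ft_force: [0.4, -0.2, -0.6]
grip_width: 0.498
grasp_force: 0.0
```

{"api": "arm_command", "payload": {
  "series": "0.5 0 0 0 0.0415; 0.6 0 0 0 0.0415; 0.7 0 0 0 0; 0.75 0 0 0 0; 1 0 0 0 0; 1 0 0 0 0; 1 0 0 0 0; 1 0 0 -0.01 0; 1 0 0 -0.03 0; 1 0 0 -0.06 0"
}}

```text
clock: 48.2
position: [0.45, 0.21, 0.1654]
ee_rot: [0.781, 0.624, -0.001, -0.0]
ft_force: [0.2, -0.1, -0.6]
grip_width: 0.243
grasp_force: 39.2
```

```bash
python3 - <<'E'
from sil import *
o=st();print(o["joint_pos"].round(2));s=snap("scene","s22");snap("wrist","w22")
sil(s,"scene",o["position"]+[0,0,0],np.radians(-13),range(-20,25,5))
E
```

```text
48.2 [0.45   0.21   0.1654] yaw_x 77.27 F [ 0.2 -0.1 -0.6] w 20.6 g 39.2
[ 0.07  0.17 -0.65  1.87  0.12  1.13 -0.84]
scene [(-20, np.float64(0.29), np.float64(0.31)), (-15, np.float64(0.29), np.float64(0.37)), (-10, np.float64(0.31), np.float64(0.4)), (-5, np.float64(0.34), np.float64(0.4)), (0, np.float64(0.36), np.float64(0.4)), (5, np.float64(0.36), np.float64(0.4)), (10, np.float64(0.36), np.float64(0.42)), (15, np.float64(0.35), np.float64(0.43)), (20, np.float64(0.33), np.float64(0.45))]
```

{"api": "arm_command", "payload": {
  "series": "1 0 0 -0.12 0; 1 0 0 -0.12 0; 1 0 0 -0.0965 0; 1 -0.08 0.064 0 0; 1 -0.1 0.08 0 0; 1 -0.1 0.08 0 0; 1 -0.1 0.08 0 0; 1 -0.07 0.056 0 0; 1 -0.0296 0.0244 0 0; 1 0 0 0 0"
}}

```text
clock: 49.55
position: [0.558, -0.0111, 0.2992]
ee_rot: [0.782, 0.624, -0.0, -0.0]
ft_force: [0.0, 0.2, -1.1]
grip_width: 0.247
grasp_force: 39.5
```

```bash
python3 - <<'E'
from df import *
o=st();c=snap("wrist","w23");s=snap("scene","s23");T=o["position"]
# plinth corner check & hall peak check
q=np.radians(-13.1);X=np.array([np.cos(q),np.sin(q)]);Y=np.array([-X[1],X[0]])
P=np.array([[*(np.array([.5577,-.011])+sx*.064*X+sy*.064*Y),.061] for sx,sy in((1,1),(1,-1),(-1,-1),(-1,1))]);print(proj(c,P).round(0).tolist())
h=cv2.cvtColor(c["pixels"],cv2.COLOR_RGB2HSV)
# brass rim in wrist view: print mean saturation/hue along circles for tilt/offset candidates
g=cv2.cvtColor(c["pixels"],cv2.COLOR_RGB2GRAY).astype(np.float32);gx=cv2.Sobel(g,5,1,0);gy=cv2.Sobel(g,5,0,1);G=np.hypot(gx,gy)
m=((h[...,0]>=18)&(h[...,0]<=30)&(h[...,1]>90)).astype(np.float32)
def sc(dx,dy,t,az,im):
    u=proj(c,rim(T+[dx,dy,-.01],.115,az,t,.05,0)).astype(np.float32);k=(u[:,1]<190)&(u[:,1]>1);return cv2.remap(im,u[k,0],u[k,1],1).mean()
for im in(G,m):
    r=sorted([(float(sc(0,0,np.radians(t),np.radians(az),im)),t,az) for az in(-13,77) for t in range(-14,15,2)],reverse=True)[:6];print([(round(a_,2),b,d) for a_,b,d in r])
E
```

```text
49.55 [ 0.558  -0.0111  0.2992] yaw_x 77.2 F [ 0.   0.2 -1.1] w 21.0 g 39.5
[[307.0, 121.0], [302.0, 213.0], [213.0, 213.0], [209.0, 120.0]]
[(214.31, 0, 77), (214.31, 0, -13), (115.5, -2, -13), (104.48, 2, 77), (103.21, 2, -13), (84.67, 4, 77)]
[(0.15, 0, 77), (0.15, 0, -13), (0.05, 2, -13), (0.05, -2, -13), (0.03, 8, -13), (0.03, -4, -13)]
```

{"api": "arm_command", "payload": {
  "series": "1 0 0 0.05 0; 1 0 0 0.06 0; 1 0 0 0.05 0; 1 0 0 0.04 0; 1 0 0 0.03 0; 1 0 0 0.02 0; 1 0 0 0.012 0; 1 0 0 0.01 0; 1 0 0 0.0085 0; 1 0 0 0 0"
}}

```text
clock: 50.9
position: [0.558, -0.011, 0.1872]
ee_rot: [0.781, 0.624, -0.0, -0.0]
ft_force: [-0.2, 0.7, -0.6]
grip_width: 0.245
grasp_force: 39.5
```

{"api": "arm_command", "payload": {
  "series": "1 0 0 0.004 0; 1 0 0 0.003 0; 1 0 0 0.003 0; 1 0 0 0.002 0; 1 0 0 0.002 0; 1 0 0 0.002 0; 1 0 0 0.001 0; 1 0 0 0.001 0; 1 0 0 0 0; 1 0 0 0 0"
}}

```text
clock: 52.15
position: [0.5581, -0.011, 0.1801]
ee_rot: [0.781, 0.624, 0.0, 0.0]
ft_force: [-0.0, 0.4, -1.1]
grip_width: 0.242
grasp_force: 39.5
```

{"api": "arm_command", "payload": {
  "series": "1 0 0 0.001 0; 1 0 0 0.001 0; 1 0 0 0.001 0; 1 0 0 0 0; 0.9 0 0 0 0; 0.8 0 0 0 0; 0.75 0 0 0 0; 0.7 0 0 0 0; 0.65 0 0 0 0; 0.6 0 0 0 0"
}}

```text
clock: 53.4
position: [0.5578, -0.0109, 0.1786]
ee_rot: [0.781, 0.624, -0.0, -0.0]
ft_force: [0.1, -0.2, -0.0]
grip_width: 0.398
grasp_force: 0.0
```

{"api": "arm_command", "payload": {
  "series": "0.5 0 0 -0.03 0; 0.5 0 0 -0.1 0; 0.3 0 0 -0.12 0; 0 0 0 -0.1 0; 0 -0.1 0 0 0; 0 -0.1 0 0 0; 0 0 0 0 0; 0 0 0 0 0; 0 0 0 0 0; 0 0 0 0 0"
}}

```text
clock: 54.65
position: [0.5406, -0.088, 0.319]
ee_rot: [0.781, 0.625, 0.0, -0.0]
ft_force: [-0.7, -0.2, -0.1]
grip_width: 0.999
grasp_force: 0.0
```

```bash
python3 - <<'E'
from kf import *
import df
o=st();c=snap("wrist","w24");s=snap("scene","s24");t=snap("top","t24")
x0=[.558,-.011,.1725,0.]
for cs in([c,s],[c]):
    x,f=fit(cs,x0+[0.05]);print("knob mid",x[:3].round(4),"tilt",np.degrees(x[4]).round(1),f.tolist())
g=cv2.cvtColor(c["pixels"],cv2.COLOR_RGB2GRAY).astype(np.float32);G=np.hypot(cv2.Sobel(g,5,1,0),cv2.Sobel(g,5,0,1))
def sc(z,dx,dy):
    u=proj(c,df.rim(np.array([.558+dx,-.011+dy,z]),0,0,0,.05,0)).astype(np.float32);return cv2.remap(G,u[:,0],u[:,1],1).mean()
for z in(.050,.055,.06,.065,.155): print(z,max((round(float(sc(z,a/1e3,b/1e3)),1),a,b) for a in range(-4,5) for b in range(-4,5)))
# bystanders: compare with start in the top view (arm-free spots), scene too
b=pickle.load(open("c0.pkl","rb"))
for n,p in dict(tree=(.697,-.04,.06),spool=(.70,-.30,.02),glue=(.724,.25,.06),mug=(.534,.49,.05),chapel=(.55,-.43,.03),jar=(.392,-.465,.05)).items():
    for im,k in((t,"top"),(s,"scene")):
        u=proj(im,[p])[0].astype(int);sl=np.s_[u[1]-9:u[1]+9,u[0]-9:u[0]+9];print(n,k,np.abs(im["pixels"][sl].astype(int)-b[k]["pixels"][sl]).mean().round(1),end="; ")
# train
h=cv2.cvtColor(t["pixels"],cv2.COLOR_RGB2HSV);u=proj(t,[(.549,.12,.082),(.584,.12,.082),(.514,.12,.082)]);print(u.round(1).tolist())
x,y=u[0].astype(int);blue=cv2.inRange(h,(95,90,40),(125,255,255))[y-25:y+25,x-16:x+16];tr=cv2.inRange(h,(0,0,95),(180,70,255))[y-25:y+25,x-16:x+16]
print("blue bbox",np.argwhere(blue).min(0)+[y-25,x-16],np.argwhere(blue).max(0)+[y-25,x-16])
for r in range(0,50,3):print(''.join('B' if p else 'T' if q else '.' for p,q in zip(blue[r],tr[r])))
E
```

```text
54.65 [ 0.5406 -0.088   0.319 ] yaw_x 77.34 F [-0.7 -0.2 -0.1] w 84.9 g 0.0
knob mid [ 0.558 -0.011  0.173] tilt 0.2 [[-0.4, 0.1, 0.4, 0.6, 2.1, -0.0], [0.5, 2.0, -3.1, -25.3, 7.3, 2.6]]
knob mid [ 0.5593 -0.0101  0.1615] tilt 4.0 [[0.0, 0.0, 0.0, -0.0, -0.0, 0.0]]
0.05 (88.2, 1, 2)
0.055 (77.9, 0, 3)
0.06 (70.3, 0, 3)
0.065 (74.6, -3, -4)
0.155 (187.0, -1, -3)
tree top 4.9; tree scene 3.1; spool top 4.6; spool scene 2.5; glue top 4.5; glue scene 2.7; mug top 3.8; mug scene 2.9; chapel top 5.9; chapel scene 2.6; jar top 5.4; jar scene 2.4; [[222.3, 203.2], [222.6, 193.7], [222.1, 212.7]]
blue bbox [191 217] [217 230]
TTTTTTTTTTT.....................
TTTTTTTTT.......................
TTTTTTTT........................
TTTTTT..........................
TTTTTT.....T..T.TT.TT..T........
TTTT........BB.BBTTBBBBBB.......
..........TB.TTTTTTTTT.BB.......
...........B.TTTTTTTTT.BB.......
...........B.TTTTTTTT.BBB.......
...........B.TTTTTTTTT.BB.......
.TT.......TBTTTTTTTTTT.B........
TTTT.......B.TTTTTTTT..BB.......
TTTT......TBBTTTTTTTT.BBB.......
TTTTT......BBBBBBBBBBBBBBT......
TTTTT...........................
TTTTTT..........................
TTTTTTT.........................
```

```bash
python3 -c "
from workcell import manip
print(manip.hand_in())"
```

```text
the job is handed in; nothing more can be done
None
```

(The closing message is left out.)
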